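# Strip the grinding-wheel stack for inspection

### The job

Take the stack of grinding-wheel parts on the aluminium stand apart, one part at a time from the top down, and lay each part flat, not turned over, in the middle of its own place: the brass nut in the orange dish, the steel flange in the blue tray, the pinkish-red wheel on the white plate and the dark grey wheel on the cork mat. The wheels are brittle, so set them down rather than dropping them, and leave the caliper where it lies.

Things in the scene. Friction and masses are not known exactly. Their poses are not given: they have to be found in the camera images.
- nut_center (a point): Round knurled brass nut, 24 mm across, 20 mm tall, about 70 g, the top of the stack, with a dark bore. Stands loose, with flat parallel top and bottom; round, so its yaw does not matter. The point is its centre, half-way up; z up.
- flange_center (a point): Round bright steel flange, 38 mm across, 16 mm thick, about 130 g, second from the top, directly under the nut; bare flat rim round the nut. Stands loose, with flat parallel top and bottom; round, so its yaw does not matter. The point is its centre, half-way up; z up.
- ruby_wheel_center (a point): Small pinkish-red grinding wheel, 52 mm across, 20 mm thick, about 100 g, third from the top, directly under the flange. Stands loose, with flat parallel top and bottom; round, so its yaw does not matter. Brittle. The point is its centre, half-way up; z up.
- coarse_wheel_center (a point): Larger dark grey grinding wheel, 64 mm across, 22 mm thick, about 160 g, the bottom of the stack, on the stand. Stands loose, with flat parallel top and bottom; round, so its yaw does not matter. Brittle. The point is its centre, half-way up; z up.
- stand: Fixed round aluminium stand with a pale green rubber top, 100 mm across, 14 mm high, on which the stack starts, centred to about 1 mm; there is no spindle through the stack, the parts only lie on one another (stack top 92 mm above the bench). Origin: centre of its underside, on the bench.
- orange_dish: Fixed round orange plastic dish, 100 mm across outside, 92 mm inside, rim 12 mm high, inner floor 4 mm above the bench. Origin: centre of its underside, on the bench. Place of the nut.
- blue_tray: Fixed square blue plastic tray, 110 mm by 110 mm outside, 104 mm inside, rim 12 mm high, walls 3 mm, inner floor 4 mm above the bench. Origin: centre of its underside, on the bench; x and y along its sides. Place of the flange.
- white_plate: Fixed flat round white plastic plate without a rim, 96 mm across, 8 mm high. Origin: centre of its underside, on the bench. Place of the ruby wheel.
- cork_mat: Fixed flat square cork mat, 96 mm by 96 mm, 6 mm thick. Origin: centre of its underside, on the bench; x and y along its sides. Place of the coarse grey wheel.
- caliper: Loose steel caliper lying flat on the bench among the work, 165 mm long (along its y), its jaws reaching 45 mm towards its -x, 10 mm thick at most, 160 g. To be left where it lies. Origin: middle of its beam, on the bench.
There are look-alikes about, which are no part of the job. What is shaped like the part that bears coarse_wheel_center but turquoise is not meant.

How it is judged:
By the outcome, as a careful person would: the job done as asked, in the order asked, and still so for the second after the job is handed in, with the robot touching nothing.
It also fails if it takes over 120 s, if anything falls off the work surface, if the arm or the gripper's body presses on something with over 40 N, if the wrist force passes 120 N, or if a joint passes its speed limit or range.

### The arm

A 6-joint arm with a two-finger parallel gripper is mounted at the origin on the work surface. World frame = base frame: x ahead of the robot, y to its left, z up, the work surface at z = 0. Lengths are in mm, angles in rad, forces in N, time in s.
With the tool pointing down it reaches from about 325 to 850 mm from the base axis. Payload 15.5 kg.
Tool frame: the origin (TCP) lies midway between the tips of the shut fingers; the grasp point (between the pads) lies 19 mm behind it; y points along the fingers, z is the direction in which the jaws open and shut, and the axes are right-handed (so a half turn about y gives the same grasp; the last joint's range is limited). The gripper opens to 91 mm and grips with 3 to 60 N. Pads are 32 mm wide; open, the fingers measure 118 mm over their backs; the gripper's body (76 mm by 178 mm) begins 60 mm behind the grasp point.
Start: joints at [1.026, 0.494, 1.345, -0, 1.302, -0.096], TCP at [271.737, 562.837, 213.915] pointing down, gripper open.
Joint ranges: [-2.91, 2.91], [-0.82, 2.16], [0.22, 2.67], [-1.22, 4.37], [0.12, 2.79], [-3.08, 3.08]. Speed limits (rad/s): [1.89, 1.89, 2.57, 3.01, 3.01, 3.01].

### API

Orientations are given as a 3x3 rotation matrix whose columns are the frame's x, y, z axes.
In Python, from cell import robot, vision gives the robot as it stands.
- The arm moves only by the tool servo_tool, never from a script. Its argument "plan" is a list of rows, each an object with "twist": the turn, a rotation vector about the world's x, y, z in rad, a list of three; "travel": the shift along the world's x, y, z in cm, a list of three; "fingers": the opening, from 0 (shut) to 1 (fully open). A call has 1 to 10 rows; each row shifts and turns the pose as measured when the row begins; what a row does not reach is not made up. A row lasts 1/12 s, in which the tool goes at most 41.7 mm and 7.16 degrees, less where a joint would pass 70% of its speed; a pose out of reach is approached as far as the arm can. A call is refused whole if a number of a shift passes 4.17 or a number of a turn 0.125, either way. A call with a gripper value outside its range is refused whole. The fingers move at their own pace and stop on an object; "squeeze" is the grip in N (left out, the last holds). Time passes only in rows, so rows that do not move let the fingers close. It gives the time, the measured TCP pose, the force and the opening at its end, in the units of the state.
- robot.state(): the state, without advancing time (a new reading comes with each control period).
- vision.read_camera(name): name is "scene" or "top"; returns the picture (384x512x3 uint8, red, green, blue); there is no depth.
- vision.camera_params(name): a dict with "fx", "fy", "cx", "cy" (pixels), "D" ([k1, k2, p1, p2, k3] as OpenCV has them; the pictures are not rectified), "pose" (4x4, takes a point from camera to world coordinates). Camera axes: x right, y down, z forward; pixel columns grow to the right and rows downward; lengths in mm; the calibration is good to about 2 mm. A picture is of the moment at which its call begins. camera_params takes no time and is no camera call.
- robot.close_job(): hands the job in, once; it reports no verdict.
The state is a dict: "clock": time; "q": joint angles; "joint_vel": joint speeds; "joint_efforts": joint torques, N m; "position": TCP position; "orientation": TCP orientation; "ft_force": force on the tool from outside, world axes, zero at the start; "ft_torque": the same for the moment, N m; "grip_width": finger opening in mm.
Only numpy, scipy, OpenCV 4.12 (cv2) and the standard library are available. Lean on these libraries where they do the work, as an engineer would, in place of code of your own. Each camera call takes 0.05 s, during which the arm holds its last target.

## Working session

There is one attempt and no reset: what is moved stays moved. The work goes in short steps, Python scripts to look and compute and a tool call to move; the robot and the scene stay as the last step left them, time stands still between calls to the robot, and variables do not carry over. Pictures are saved under pics/ and viewed, and the job is handed in when it is done.

Besides the shell and the picture viewer there is one more tool, called as a command line: name --argument value ..., lists and objects as JSON in quotes. servo_tool: Moves the arm, as the interface text tells. Its arguments: {"type":"object","properties":{"plan":{"type":"array"},"squeeze":{"type":"number"}},"required":["plan"]}

```bash
mkdir -p pics; ls; python3 - <<'E'
from cell import robot, vision
import cv2
for n in ["scene","top"]:
    im=vision.read_camera(n); cv2.imwrite(f"pics/{n}0.png",im[:,:,::-1])
    print(n,vision.camera_params(n))
print(robot.state())
E
```

```text
pics
scene {'fx': 353.5487254231207, 'fy': 353.5487254231207, 'cx': 258.6594409398639, 'cy': 196.03140952998478, 'D': array([-0.0185349,  0.       ,  0.       ,  0.       ,  0.       ]), 'pose': array([[ 8.52567732e-01,  3.37828041e-01, -3.98748640e-01,
         9.51196421e+02],
       [ 5.22157946e-01, -5.18666386e-01,  6.77005361e-01,
        -5.73554361e+02],
       [ 2.18938788e-02, -7.85402696e-01, -6.18597820e-01,
         5.93244263e+02],
       [ 0.00000000e+00,  0.00000000e+00,  0.00000000e+00,
         1.00000000e+00]])}
top {'fx': 395.82149879401925, 'fy': 395.82149879401925, 'cx': 249.0830098729121, 'cy': 191.71035333271115, 'D': array([-0.0466072,  0.       ,  0.       ,  0.       ,  0.       ]), 'pose': array([[-1.12388015e-02, -9.98194882e-01,  5.89971831e-02,
         5.51413448e+02],
       [-9.99603039e-01,  1.27398707e-02,  2.51288865e-02,
        -9.58046426e+00],
       [-2.58351423e-02, -5.86913449e-02, -9.97941818e-01,
         9.89458378e+02],
       [ 0.00000000e+00,  0.00000000e+00,  0.00000000e+00,
         1.00000000e+00]])}
{'clock': 0.1, 'q': array([ 1.02548629e+00,  4.94129380e-01,  1.34605201e+00,  1.61848094e-05,
        1.30249486e+00, -9.54868177e-02]), 'joint_vel': array([ 0.00093617, -0.00081372, -0.00112664, -0.00038604, -0.00067579,
       -0.00055703]), 'joint_efforts': array([ 2.76872161e-03, -8.80242705e+01, -3.82545161e+01,  7.07953703e-02,
        4.82248538e-02,  3.10889175e-05]), 'position': array([271.56592368, 562.55009803, 213.39852185]), 'orientation': array([[ 9.00522079e-01, -5.75382260e-04,  4.34809906e-01],
       [-4.34810270e-01, -9.18338641e-04,  9.00521619e-01],
       [-1.18841427e-04, -9.99999413e-01, -1.07716634e-03]]), 'ft_force': array([ 0.40842218, -0.43024098, -0.16139796]), 'ft_torque': array([-0.00472099, -0.01110976, -0.08186084]), 'grip_width': 91.10347415318321}
```

View pics/scene0.png

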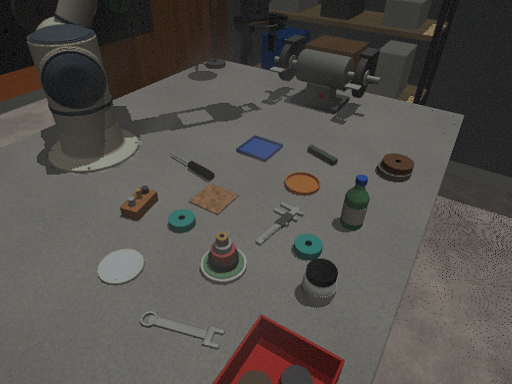

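View pics/top0.png

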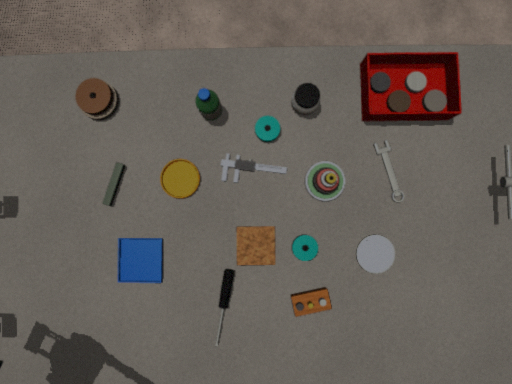

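The scene view shows the stack at about (222,260), the dish at (302,184), the tray at (260,148), the plate at (121,266) and the cork at (214,198). In the top view they are at (326,181), (180,179), (141,260), (376,254) and (256,246). The caliper is at about (255,167) in the top view. The turquoise look-alikes and the items in the red box aren't part of the job.

```bash
cat > h.py <<'E'
from cell import robot, vision
import cv2, numpy as np
def ray(n,uv):
    p=vision.camera_params(n)
    K=np.array([[p['fx'],0,p['cx']],[0,p['fy'],p['cy']],[0,0,1]])
    u=cv2.undistortPoints(np.array(uv,float).reshape(-1,1,2),K,np.array(p['D'])).reshape(-1,2)
    d=np.c_[u,np.ones(len(u))]@p['pose'][:3,:3].T
    return p['pose'][:3,3],d
def plane(n,uv,z):
    o,d=ray(n,uv); return o+d*((z-o[2])/d[:,2])[:,None]
def proj(n,P):
    p=vision.camera_params(n); T=np.linalg.inv(p['pose'])
    K=np.array([[p['fx'],0,p['cx']],[0,p['fy'],p['cy']],[0,0,1]])
    return cv2.projectPoints(np.array(P,float).reshape(-1,1,3),cv2.Rodrigues(T[:3,:3])[0],T[:3,3],K,np.array(p['D']))[0].reshape(-1,2)
def snap(n,f=None):
    im=np.ascontiguousarray(vision.read_camera(n)[:,:,::-1])
    if f: cv2.imwrite('pics/'+f,im)
    return im
def crop(im,c,r,s,f):
    x,y=map(int,c); a=im[max(0,y-r):y+r,max(0,x-r):x+r]
    cv2.imwrite('pics/'+f,cv2.resize(a,None,fx=s,fy=s,interpolation=cv2.INTER_CUBIC))
def blob(im,lo,hi,roi):
    x0,y0,x1,y1=roi
    hsv=cv2.cvtColor(im,cv2.COLOR_BGR2HSV)
    m=cv2.inRange(hsv,np.array(lo),np.array(hi)); k=np.zeros_like(m); k[y0:y1,x0:x1]=m[y0:y1,x0:x1]
    cs=cv2.findContours(k,cv2.RETR_EXTERNAL,cv2.CHAIN_APPROX_NONE)[0]
    return max(cs,key=cv2.contourArea)
def circ(P):
    A=np.c_[2*P[:,:2],np.ones(len(P))]; s=np.linalg.lstsq(A,(P[:,:2]**2).sum(1),rcond=None)[0]
    return s[0],s[1],np.sqrt(s[2]+s[0]**2+s[1]**2)
E
python3 - <<'E'
from h import *
t=cv2.imread('pics/top0.png'); s=cv2.imread('pics/scene0.png')
hs=cv2.cvtColor(t,cv2.COLOR_BGR2HSV)
for p in [(180,179),(141,260),(376,254),(256,246),(345,181),(326,181),(220,300)]: print(p,hs[p[1],p[0]])
hs=cv2.cvtColor(s,cv2.COLOR_BGR2HSV)
for p in [(302,184),(260,148),(121,266),(214,198),(240,262),(222,260),(150,310)]: print(p,hs[p[1],p[0]])
crop(t,(326,181),28,14,'tz.png'); crop(s,(222,256),32,12,'sz.png')
E
```

```text
(180, 179) [ 23 186 136]
(141, 260) [107 195 141]
(376, 254) [115  11 139]
(256, 246) [ 14 160 131]
(345, 181) [ 24  11 117]
(326, 181) [ 18 134  63]
(220, 300) [ 0 62 29]
(302, 184) [ 13 156 137]
(260, 148) [111 124 121]
(121, 266) [ 90   9 147]
(214, 198) [ 14 104 125]
(240, 262) [ 59  57 108]
(222, 260) [ 6 79 68]
(150, 310) [ 21  17 108]
```

View pics/tz.png

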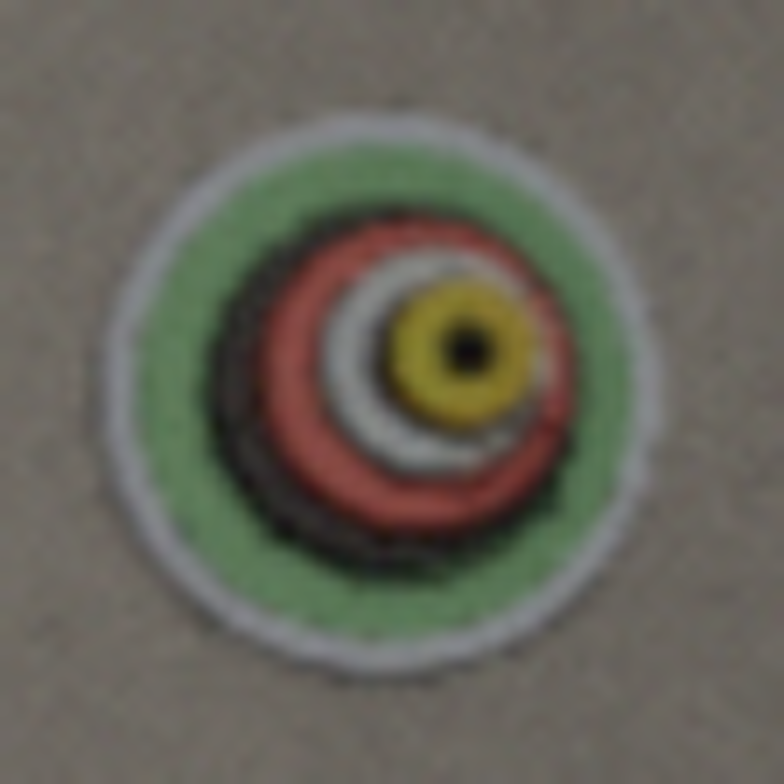

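View pics/sz.png

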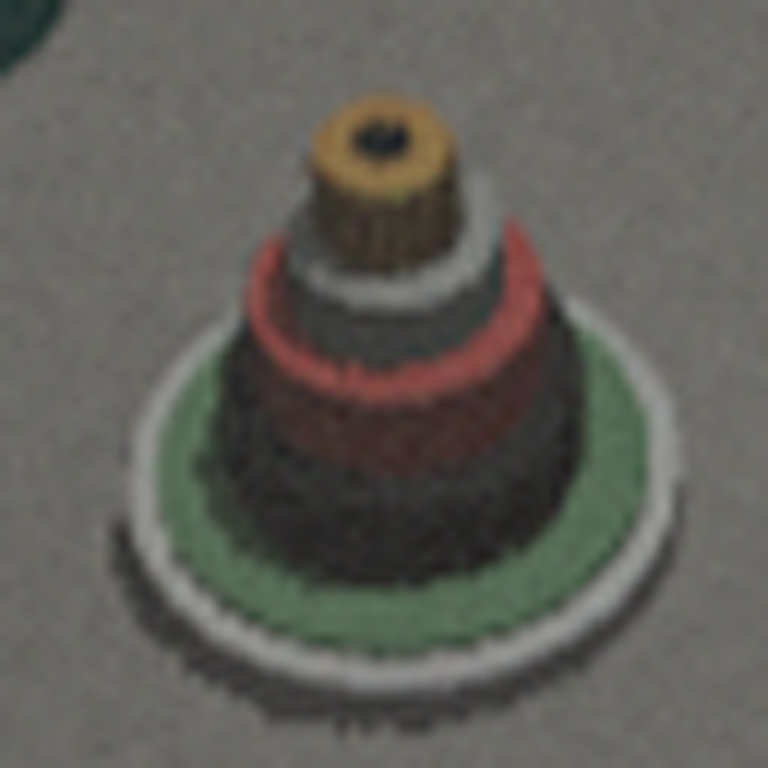

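The zooms show the intact stack. The nut's bore is at about (331.4,177.9) in the top view and (221.8,235.5) in the scene view.

```bash
python3 - <<'E'
from h import *
np.set_printoptions(precision=1,suppress=True)
t=cv2.imread('pics/top0.png'); s=cv2.imread('pics/scene0.png')
print('bore',plane('top',[(331-.5+.36,177.4)],92),plane('scene',[(221.3,235.0)],92))
def show(name,n,im,lo,hi,roi,z):
    c=blob(im,lo,hi,roi)[:,0,:]; P=plane(n,c,z); x=circ(P)
    r=cv2.minAreaRect(P[:,:2].astype(np.float32))
    print(name,n,len(c),np.array(x),'rect',np.array(r[0]),np.array(r[1]),round(r[2],1))
show('dish','top',t,(15,100,60),(35,255,255),(150,150,215,210),12)
show('dish','scene',s,(5,90,60),(25,255,255),(275,165,330,200),12)
show('tray','top',t,(95,120,40),(125,255,255),(105,225,175,295),12)
show('tray','scene',s,(100,60,40),(125,255,255),(230,130,290,165),12)
show('plate','top',t,(0,0,125),(180,25,255),(345,225,405,285),8)
show('plate','scene',s,(0,0,130),(180,30,255),(90,240,150,290),8)
show('cork','top',t,(5,80,50),(25,255,255),(230,220,285,275),6)
show('cork','scene',s,(5,60,50),(25,255,255),(185,180,245,215),6)
show('green','top',t,(35,40,40),(90,255,255),(295,150,355,210),14)
show('green','scene',s,(35,40,40),(90,255,255),(190,230,255,285),14)
# caliper extents
print(plane('top',[(221,163),(286,170),(227,154),(224,179),(238,182)],5))
print('top turq',plane('top',[(268,128),(305,248)],22), 'jar/bottle',plane('top',[(307,92),(207,97)],60))
E
```

```text
bore [[ 634.6 -173.    92. ]] [[ 631.2 -173.6   92. ]]
dish top 111 [645.4 188.2  49.3] rect [645.2 187.8] [100.1  97. ] 44.5
dish scene 85 [646.5 180.5  51.6] rect [646.9 181.4] [ 97.8 104.7] 33.1
tray top 171 [443.8 288.4  62.1] rect [443.3 287.8] [111.  108.7] 89.9
tray scene 112 [441.4 282.5  60.7] rect [443.5 279.7] [118.5 115.3] 88.7
plate top 105 [ 453.4 -293.6   45.4] rect [ 453.5 -293.8] [89.8 90.7] 44.0
plate scene 111 [ 450.8 -295.1   45.8] rect [ 450.7 -295.3] [92.8 91. ] 32.8
cork top 149 [477.3   1.   53.7] rect [476.3   0.9] [96.3 96.1] 89.4
cork scene 100 [476.1  -2.7  54.2] rect [475.9  -2.4] [97.2 97.1] 0.0
green top 98 [ 634.3 -172.5   42. ] rect [ 635.7 -172.6] [83.9 84.2] 89.2
green scene 137 [ 632.6 -174.    38.4] rect [ 638.4 -181.9] [85.8 68.7] 37.7
[[682.7  84.9   5. ]
 [662.7 -77.6   5. ]
 [705.2  69.6   5. ]
 [642.3  77.6   5. ]
 [634.3  42.6   5. ]]
top turq [[ 765.8  -33.8   22. ]
 [ 470.2 -119.3   22. ]] jar/bottle [[ 843.2 -127.3   60. ]
 [ 835.4  112.3   60. ]]
```

servo_tool --plan '[{"twist": [0, 0, 0], "travel": [1.8, -3.68, 0], "fingers": 1}, {"twist": [0, 0, 0], "travel": [1.8, -3.68, 0], "fingers": 1}, {"twist": [0, 0, 0], "travel": [1.8, -3.68, 0], "fingers": 1}, {"twist": [0, 0, 0], "travel": [1.8, -3.68, 0], "fingers": 1}, {"twist": [0, 0, 0], "travel": [1.8, -3.68, 0], "fingers": 1}, {"twist": [0, 0, 0], "travel": [1.8, -3.68, 0], "fingers": 1}, {"twist": [0, 0, 0], "travel": [1.8, -3.68, 0], "fingers": 1}, {"twist": [0, 0, 0], "travel": [1.8, -3.68, 0], "fingers": 1}, {"twist": [0, 0, 0], "travel": [1.8, -3.68, 0], "fingers": 1}, {"twist": [0, 0, 0], "travel": [1.8, -3.68, 0], "fingers": 1}]'

```text
clock: 0.93
position: [447.9, 189.7, 210.6]
orientation: [[0.905, -0.003, 0.425], [-0.425, -0.001, 0.905], [-0.003, -1.0, -0.002]]
ft_force: [1.2, 0.3, -0.0]
grip_width: 91.4
```

servo_tool --plan '[{"twist": [0, 0, 0], "travel": [1.9, -3.68, 0], "fingers": 1}, {"twist": [0, 0, 0], "travel": [1.9, -3.68, 0], "fingers": 1}, {"twist": [0, 0, 0], "travel": [1.9, -3.68, 0], "fingers": 1}, {"twist": [0, 0, 0], "travel": [1.9, -3.68, 0], "fingers": 1}, {"twist": [0, 0, 0], "travel": [1.9, -3.68, 0], "fingers": 1}, {"twist": [0, 0, 0], "travel": [1.9, -3.68, 0], "fingers": 1}, {"twist": [0, 0, 0], "travel": [1.9, -3.68, 0], "fingers": 1}, {"twist": [0, 0, 0], "travel": [1.9, -3.68, 0], "fingers": 1}, {"twist": [0, 0, 0], "travel": [1.9, -3.68, 0], "fingers": 1}, {"twist": [0, 0, 0], "travel": [0, 0, 0], "fingers": 1}]'

```text
clock: 1.77
position: [617.1, -152.6, 208.8]
orientation: [[0.903, -0.005, 0.43], [-0.43, -0.002, 0.903], [-0.004, -1.0, -0.004]]
ft_force: [-1.1, 0.1, -0.9]
grip_width: 91.3
```

servo_tool --plan '[{"twist": [0.002, -0.005, 0], "travel": [1.0, -1.2, -2.0], "fingers": 1}, {"twist": [0, 0, 0], "travel": [0.6, -0.8, -3.0], "fingers": 1}, {"twist": [0, 0, 0], "travel": [0, 0, -3.0], "fingers": 1}, {"twist": [0, 0, 0], "travel": [0, 0, -2.0], "fingers": 1}, {"twist": [0, 0, 0], "travel": [0, 0, 0], "fingers": 1}, {"twist": [0, 0, 0], "travel": [0, 0, 0], "fingers": 1}]'

```text
clock: 2.27
position: [634.2, -177.7, 104.2]
orientation: [[0.901, 0.001, 0.434], [-0.434, -0.0, 0.901], [0.001, -1.0, 0.0]]
ft_force: [-0.1, -1.0, 0.7]
grip_width: 91.5
```

servo_tool --plan '[{"twist": [0, 0, 0], "travel": [-0.1, 0.4, -1.0], "fingers": 1}, {"twist": [0, 0, 0], "travel": [0, 0, -1.0], "fingers": 1}, {"twist": [0, 0, 0], "travel": [0, 0, 0], "fingers": 1}, {"twist": [0, 0, 0], "travel": [0, 0, 0], "fingers": 1}]'

```text
clock: 2.6
position: [634.4, -173.0, 85.8]
orientation: [[0.901, 0.004, 0.434], [-0.434, -0.001, 0.901], [0.004, -1.0, 0.001]]
ft_force: [-0.0, 0.2, 0.4]
grip_width: 91.1
```

```bash
python3 - <<'E'
from h import *
print(robot.state()['position'])
t=snap('top','top1.png'); s=snap('scene','scene1.png')
crop(t,(328,180),35,11,'tz1.png'); crop(s,(222,246),35,11,'sz1.png')
print(robot.state()['position'])
E
```

```text
[ 634.42932841 -172.97519832   85.82263986]
[ 634.46444909 -173.1331759    85.98692651]
```

View pics/sz1.png

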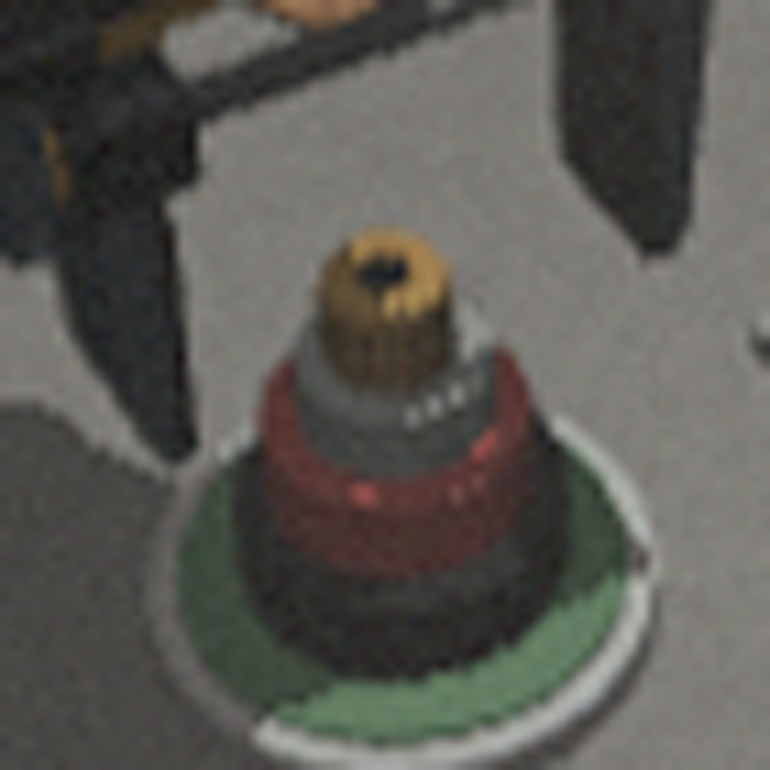

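View pics/tz1.png

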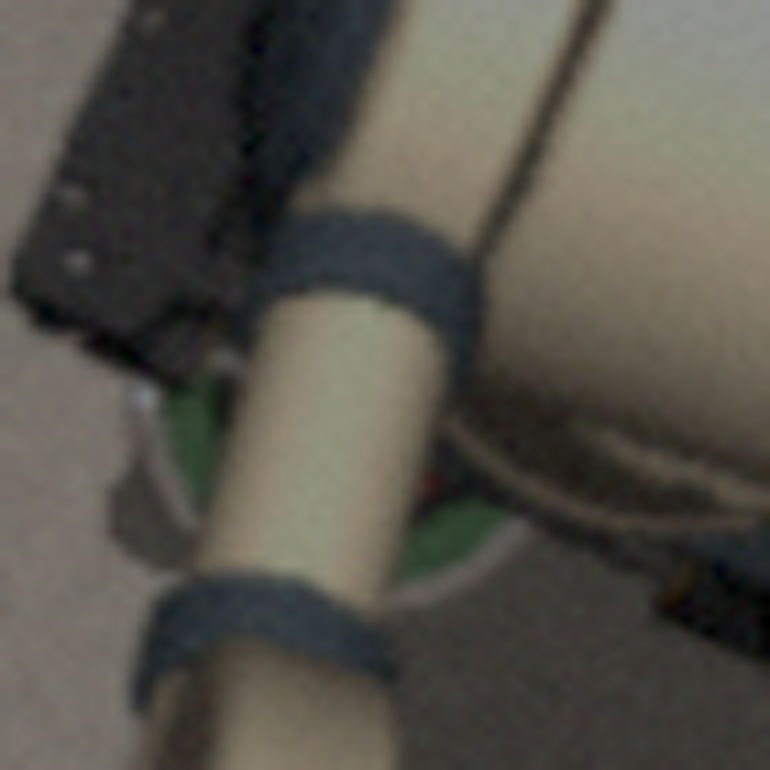

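```bash
python3 - <<'E'
from h import *
p=robot.state()['position']; R=robot.state()['orientation']
for k in (-52,-45.5,45.5,52): print(k,proj('scene',[p+k*R[:,2]]))
print(proj('scene',[p]))
E
```

```text
-52 [[199.27256872 247.55698758]]
-45.5 [[202.30295994 246.28160325]]
45.5 [[242.3027986 229.4390703]]
52 [[244.99627213 228.30440865]]
[[222.85278881 237.63064791]]
```

The scene view shows the fingers on either side of the nut, which is at about (222,236). I'll go down and grip it.

servo_tool --plan '[{"twist": [0, -0.003, 0], "travel": [-0.1, 0, -0.6], "fingers": 1}, {"twist": [0, 0, 0], "travel": [0, 0, -0.5], "fingers": 1}, {"twist": [0, 0, 0], "travel": [0, 0, 0], "fingers": 1}, {"twist": [0, 0, 0], "travel": [0, 0, 0], "fingers": 1}]' --squeeze 15

```text
clock: 3.03
position: [634.2, -173.4, 75.4]
orientation: [[0.901, 0.01, 0.434], [-0.434, -0.002, 0.901], [0.01, -1.0, 0.002]]
ft_force: [0.4, 0.4, 0.7]
grip_width: 91.3
```

servo_tool --plan '[{"twist": [0.002, 0.01, 0], "travel": [-0.1, 0, -0.1], "fingers": 1}, {"twist": [0, 0, 0], "travel": [0, 0, 0], "fingers": 0.6}, {"twist": [0, 0, 0], "travel": [0, 0, 0], "fingers": 0.4}, {"twist": [0, 0, 0], "travel": [0, 0, 0], "fingers": 0.3}, {"twist": [0, 0, 0], "travel": [0, 0, 0], "fingers": 0.2}, {"twist": [0, 0, 0], "travel": [0, 0, 0], "fingers": 0.1}, {"twist": [0, 0, 0], "travel": [0, 0, 0], "fingers": 0.1}, {"twist": [0, 0, 0], "travel": [0, 0, 0], "fingers": 0.1}, {"twist": [0, 0, 0], "travel": [0, 0, 0], "fingers": 0.1}]'

```text
clock: 3.78
position: [633.3, -173.6, 74.7]
orientation: [[0.901, -0.001, 0.434], [-0.434, -0.0, 0.901], [-0.001, -1.0, -0.0]]
ft_force: [-0.5, 0.2, -0.5]
grip_width: 41.1
```

servo_tool --plan '[{"twist": [0, 0, 0], "travel": [0, 0, 0], "fingers": 0.1}, {"twist": [0, 0, 0], "travel": [0, 0, 0], "fingers": 0.1}, {"twist": [0, 0, 0], "travel": [0, 0, 0], "fingers": 0.1}, {"twist": [0, 0, 0], "travel": [0, 0, 0], "fingers": 0.1}, {"twist": [0, 0, 0], "travel": [0, 0, 0], "fingers": 0.1}, {"twist": [0, 0, 0], "travel": [0, 0, 0], "fingers": 0.1}]'

```text
clock: 4.28
position: [633.3, -173.6, 74.8]
orientation: [[0.901, -0.001, 0.434], [-0.434, -0.0, 0.901], [-0.0, -1.0, -0.0]]
ft_force: [-0.4, 0.1, 0.9]
grip_width: 23.4
```

servo_tool --plan '[{"twist": [0, 0, 0], "travel": [0, 0, 0], "fingers": 0.1}, {"twist": [0, 0, 0], "travel": [0, 0, 0.5], "fingers": 0.1}, {"twist": [0, 0, 0], "travel": [0, 0, 1.5], "fingers": 0.1}, {"twist": [0, 0, 0], "travel": [0, 0, 3], "fingers": 0.1}, {"twist": [0, 0, 0], "travel": [0, 0, 3], "fingers": 0.1}, {"twist": [0, 0, 0], "travel": [0, 0, 0], "fingers": 0.1}, {"twist": [0, 0, 0], "travel": [0, 0, 0], "fingers": 0.1}]'

```text
clock: 4.87
position: [631.7, -173.1, 157.9]
orientation: [[0.901, -0.004, 0.434], [-0.434, 0.001, 0.901], [-0.004, -1.0, -0.001]]
ft_force: [-0.4, 0.2, -2.0]
grip_width: 23.3
```

```bash
python3 - <<'E'
from h import *
print(robot.state()['position'],robot.state()['grip_width'])
p=robot.state()['position'];q=proj('scene',[p])[0];print(q)
s=snap('scene','scene2.png')
crop(s,q,40,10,'sz2.png')
E
```

```text
[ 631.6860309  -173.05728177  157.93847083] 23.296452172949444
[220.12194021 209.91235299]
```

View pics/sz2.png

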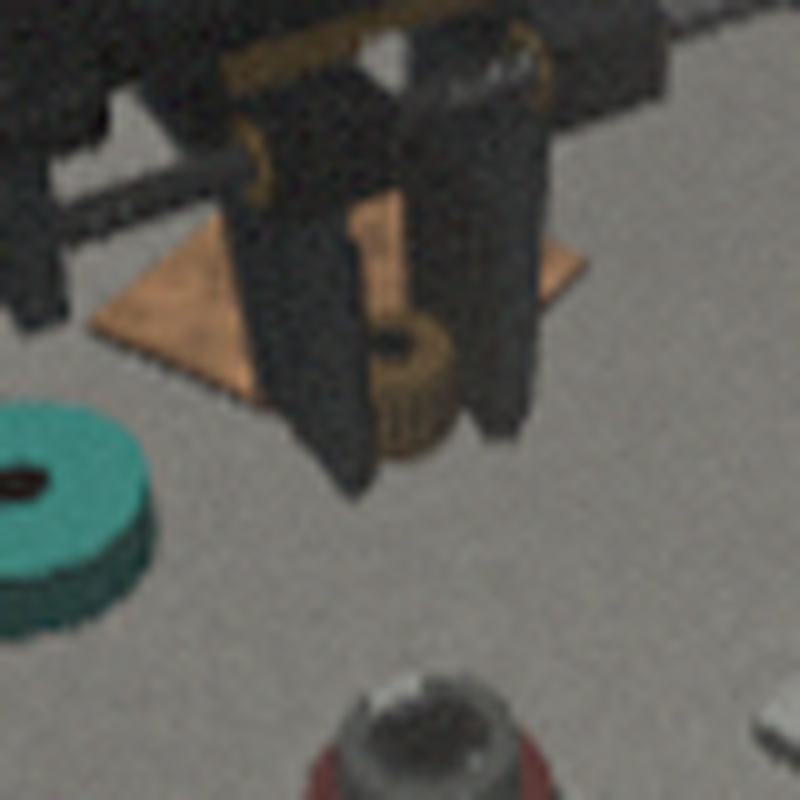

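The nut is held and hanging level; its bore is at about (219,202.6). The bare flange is below.

```bash
python3 - <<'E'
from h import *
print(plane('scene',[(219.0,202.5)],175.1))
E
```

```text
[[ 629.91835868 -172.84943349  175.1       ]]
```

servo_tool --plan '[{"twist": [0, 0, 0], "travel": [0.1, 2, 0], "fingers": 0.1}, {"twist": [0, 0, 0], "travel": [0.1, 4, 0], "fingers": 0.1}, {"twist": [0, 0, 0], "travel": [0.1, 4, 0], "fingers": 0.1}, {"twist": [0, 0, 0], "travel": [0.1, 4, 0], "fingers": 0.1}, {"twist": [0, 0, 0], "travel": [0.2, 4, 0], "fingers": 0.1}, {"twist": [0, 0, 0], "travel": [0.2, 4, 0], "fingers": 0.1}, {"twist": [0, 0, 0], "travel": [0.2, 4, 0], "fingers": 0.1}, {"twist": [0, 0, 0], "travel": [0.2, 4, 0], "fingers": 0.1}, {"twist": [0, 0, 0], "travel": [0.1, 3, 0], "fingers": 0.1}, {"twist": [0, 0, 0], "travel": [0, 2, 0], "fingers": 0.1}]'

```text
clock: 5.75
position: [639.5, 186.0, 149.5]
orientation: [[0.897, -0.013, 0.442], [-0.442, -0.001, 0.897], [-0.011, -1.0, -0.006]]
ft_force: [0.1, -0.4, -1.7]
grip_width: 23.6
```

servo_tool --plan '[{"twist": [0, -0.013, 0], "travel": [0.4, 0, -2], "fingers": 0.1}, {"twist": [0, 0, 0], "travel": [0, 0, -3], "fingers": 0.1}, {"twist": [0, 0, 0], "travel": [0, 0, -3], "fingers": 0.1}, {"twist": [0, 0, 0], "travel": [0, 0, -3], "fingers": 0.1}, {"twist": [0, 0, 0], "travel": [0, 0, 0], "fingers": 0.1}, {"twist": [0, 0, 0], "travel": [0, 0, 0], "fingers": 0.1}]'

```text
clock: 6.25
position: [640.6, 193.8, 31.9]
orientation: [[0.901, -0.002, 0.434], [-0.434, -0.0, 0.901], [-0.002, -1.0, -0.001]]
ft_force: [1.2, 0.3, 0.1]
grip_width: 23.7
```

servo_tool --plan '[{"twist": [0, -0.002, 0], "travel": [0.4, -0.7, -0.8], "fingers": 0.1}, {"twist": [0, 0, 0], "travel": [0, 0, -0.7], "fingers": 0.1}, {"twist": [0, 0, 0], "travel": [0, 0, 0], "fingers": 0.1}, {"twist": [0, 0, 0], "travel": [0, 0, 0], "fingers": 0.1}]'

```text
clock: 6.58
position: [646.7, 185.6, 19.0]
orientation: [[0.9, 0.003, 0.435], [-0.435, 0.0, 0.9], [0.003, -1.0, 0.002]]
ft_force: [-0.1, -0.3, -0.1]
grip_width: 23.2
```

```bash
python3 - <<'E'
from h import *
s=snap('scene','scene3.png'); crop(s,(302,178),35,11,'sz3.png')
E
```

```text
(no output)
```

View pics/sz3.png

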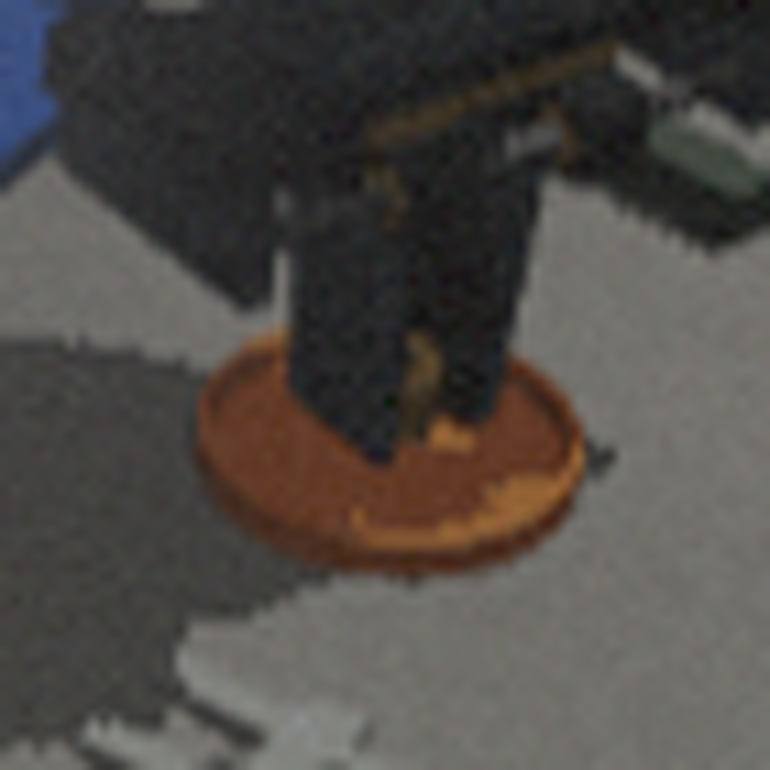

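The view shows the nut over the dish. I'll lower it with small corrections.

servo_tool --plan '[{"twist": [0, 0.003, 0], "travel": [-0.2, 0.15, -0.5], "fingers": 0.1}, {"twist": [0, 0, 0], "travel": [0, 0, -0.3], "fingers": 0.1}, {"twist": [0, 0, 0], "travel": [0, 0, -0.2], "fingers": 0.1}, {"twist": [0, 0, 0], "travel": [0, 0, 0], "fingers": 0.1}, {"twist": [0, 0, 0], "travel": [0, 0, 0], "fingers": 0.1}]'

```text
clock: 7.05
position: [645.7, 187.7, 10.4]
orientation: [[0.9, 0.003, 0.435], [-0.435, 0.001, 0.9], [0.003, -1.0, 0.002]]
ft_force: [0.3, -0.0, -0.1]
grip_width: 23.4
```

servo_tool --plan '[{"twist": [0, 0.003, 0], "travel": [-0.1, 0, -0.2], "fingers": 0.1}, {"twist": [0, 0, 0], "travel": [0, 0, -0.1], "fingers": 0.1}, {"twist": [0, 0, 0], "travel": [0, 0, 0], "fingers": 0.1}, {"twist": [0, 0, 0], "travel": [0, 0, 0], "fingers": 0.1}]'

```text
clock: 7.38
position: [644.6, 187.9, 7.2]
orientation: [[0.901, 0.0, 0.435], [-0.435, 0.001, 0.901], [-0.0, -1.0, 0.001]]
ft_force: [1.2, 0.0, -1.1]
grip_width: 23.9
```

servo_tool --plan '[{"twist": [0, 0, 0], "travel": [0, 0, -0.1], "fingers": 0.1}, {"twist": [0, 0, 0], "travel": [0, 0, 0], "fingers": 0.1}, {"twist": [0, 0, 0], "travel": [0, 0, 0], "fingers": 0.1}]'

```text
clock: 7.63
position: [645.0, 188.0, 6.9]
orientation: [[0.901, 0.001, 0.435], [-0.435, 0.001, 0.901], [0.0, -1.0, 0.001]]
ft_force: [0.2, 0.1, 0.6]
grip_width: 23.6
```

servo_tool --plan '[{"twist": [0, 0, 0], "travel": [0, 0, 0], "fingers": 0.3}, {"twist": [0, 0, 0], "travel": [0, 0, 0], "fingers": 0.4}, {"twist": [0, 0, 0], "travel": [0, 0, 0], "fingers": 0.4}, {"twist": [0, 0, 0], "travel": [0, 0, 0], "fingers": 0.4}, {"twist": [0, 0, 0], "travel": [0, 0, 2], "fingers": 0.4}, {"twist": [0, 0, 0], "travel": [0, 0, 3], "fingers": 1}, {"twist": [0, 0, 0], "travel": [0, 0, 4], "fingers": 1}, {"twist": [0, 0, 0], "travel": [0, 0, 4], "fingers": 1}]'

```text
clock: 8.3
position: [638.9, 186.6, 131.5]
orientation: [[0.9, -0.015, 0.435], [-0.435, -0.002, 0.9], [-0.013, -1.0, -0.008]]
ft_force: [1.2, 0.2, 0.6]
grip_width: 53.8
```

servo_tool --plan '[{"twist": [0.002, -0.015, 0], "travel": [0, -2, 1], "fingers": 1}, {"twist": [0, 0, 0], "travel": [0, -4, 1], "fingers": 1}, {"twist": [0, 0, 0], "travel": [0, -4, 0], "fingers": 1}, {"twist": [0, 0, 0], "travel": [0, -4, 0], "fingers": 1}, {"twist": [0, 0, 0], "travel": [0, -3, 0], "fingers": 1}, {"twist": [0, 0, 0], "travel": [0, -1, 0], "fingers": 1}]'

```text
clock: 8.8
position: [642.9, 4.4, 164.5]
orientation: [[0.903, 0.019, 0.429], [-0.429, 0.002, 0.903], [0.016, -1.0, 0.01]]
ft_force: [0.3, 0.4, -1.1]
grip_width: 90.8
```

```bash
python3 - <<'E'
from h import *
s=snap('scene','scene4.png'); crop(s,(302,178),25,15,'a.png');t=snap('top','top4.png')
b=cv2.hconcat([cv2.resize(x[y-24:y+24,c-24:c+24],None,fx=8,fy=8,interpolation=cv2.INTER_CUBIC) for x,c,y in ((s,302,182),(t,180,179))])
d=cv2.hconcat([cv2.resize(x[y-24:y+24,c-24:c+24],None,fx=8,fy=8,interpolation=cv2.INTER_CUBIC) for x,c,y in ((s,222,254),(t,326,181))])
cv2.imwrite('pics/m4.png',cv2.resize(cv2.vconcat([b,d]),(600,600)))
E
```

```text
(no output)
```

View pics/m4.png

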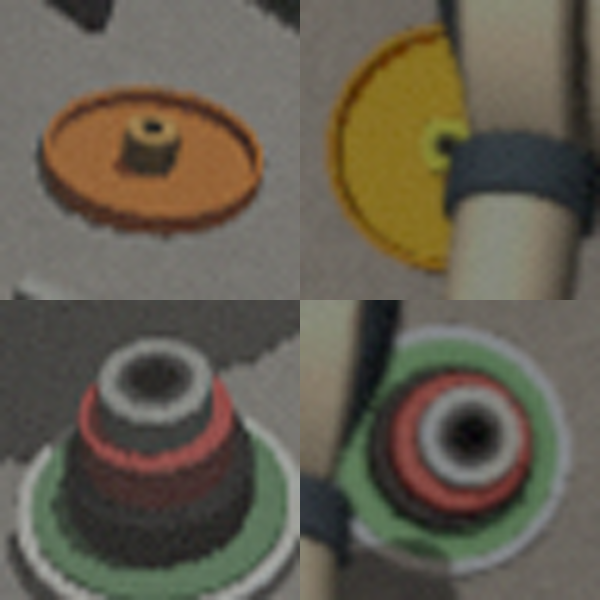

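The nut stands near the dish's centre. The flange recess is at about (329.2,178.6) in the top view and (222.5,242.6) in the scene view.

```bash
python3 - <<'E'
from h import *
print(plane('top',[(328.8,178.2)],72),plane('scene',[(222,242.2)],72))
# nut in dish: bore scene
print('nut',plane('scene',[(278+152/6.25-.4,158+126/6.25-.4)],24),plane('top',[(156+145/6.25-.4,155+143/6.25-.4)],24))
print(robot.state()['position'])
E
```

```text
[[ 634.68434619 -171.79996041   72.        ]] [[ 631.98905569 -173.64735954   72.        ]]
nut [[642.62901986 186.07592158  24.        ]] [[645.83024464 187.59030851  24.        ]]
[642.96838128   6.08504347 164.29783295]
```

servo_tool --plan '[{"twist": [-0.002, 0.015, 0], "travel": [-0.2, -3, 0], "fingers": 1}, {"twist": [0, 0, 0], "travel": [-0.2, -4, 0], "fingers": 1}, {"twist": [0, 0, 0], "travel": [-0.2, -4, 0], "fingers": 1}, {"twist": [0, 0, 0], "travel": [-0.2, -4, 0], "fingers": 1}, {"twist": [0, 0, 0], "travel": [-0.1, -2, 0], "fingers": 1}, {"twist": [0, 0, 0], "travel": [0, 0, 0], "fingers": 1}, {"twist": [0, 0, 0], "travel": [0, 0, 0], "fingers": 1}]'

```text
clock: 9.48
position: [634.4, -161.5, 163.3]
orientation: [[0.906, 0.002, 0.423], [-0.423, 0.004, 0.906], [0.001, -1.0, 0.004]]
ft_force: [0.8, 1.0, -0.3]
grip_width: 91.3
```

servo_tool --plan '[{"twist": [-0.004, 0.002, 0], "travel": [0, -1.1, -1.5], "fingers": 1}, {"twist": [0, 0, 0], "travel": [0, 0, -3], "fingers": 1}, {"twist": [0, 0, 0], "travel": [0, 0, -3], "fingers": 1}, {"twist": [0, 0, 0], "travel": [0, 0, -1], "fingers": 1}, {"twist": [0, 0, 0], "travel": [0, 0, 0], "fingers": 1}, {"twist": [0, 0, 0], "travel": [0, 0, 0], "fingers": 1}]'

```text
clock: 9.98
position: [637.2, -162.8, 77.2]
orientation: [[0.909, 0.003, 0.417], [-0.417, 0.001, 0.909], [0.002, -1.0, 0.002]]
ft_force: [-0.5, -0.3, 0.6]
grip_width: 91.1
```

servo_tool --plan '[{"twist": [0, 0.003, 0], "travel": [-0.35, -1.0, 0], "fingers": 1}, {"twist": [0, 0, 0], "travel": [0, 0, 0], "fingers": 1}, {"twist": [0, 0, 0], "travel": [0, 0, -0.9], "fingers": 1}, {"twist": [0, 0, 0], "travel": [0, 0, -0.6], "fingers": 1}, {"twist": [0, 0, 0], "travel": [0, 0, 0], "fingers": 1}, {"twist": [0, 0, 0], "travel": [0, 0, 0], "fingers": 1}]'

```text
clock: 10.48
position: [636.4, -173.2, 66.4]
orientation: [[0.91, 0.006, 0.415], [-0.415, -0.001, 0.91], [0.006, -1.0, 0.001]]
ft_force: [-0.5, 0.2, 0.2]
grip_width: 91.2
```

servo_tool --plan '[{"twist": [0, 0.006, 0], "travel": [-0.35, 0, -0.4], "fingers": 1}, {"twist": [0, 0, 0], "travel": [0, 0, -0.3], "fingers": 1}, {"twist": [0, 0, 0], "travel": [0, 0, 0], "fingers": 1}, {"twist": [0, 0, 0], "travel": [0, 0, 0], "fingers": 1}]'

```text
clock: 10.82
position: [632.4, -173.3, 58.8]
orientation: [[0.91, -0.0, 0.416], [-0.416, -0.001, 0.91], [0.0, -1.0, -0.001]]
ft_force: [-0.7, -0.1, 0.0]
grip_width: 91.2
```

servo_tool --plan '[{"twist": [0, 0, 0], "travel": [0.1, 0, 0], "fingers": 0.3}, {"twist": [0, 0, 0], "travel": [0, 0, 0], "fingers": 0.3}, {"twist": [0, 0, 0], "travel": [0, 0, 0], "fingers": 0.3}, {"twist": [0, 0, 0], "travel": [0, 0, 0], "fingers": 0.3}, {"twist": [0, 0, 0], "travel": [0, 0, 0], "fingers": 0.3}, {"twist": [0, 0, 0], "travel": [0, 0, 0], "fingers": 0.3}, {"twist": [0, 0, 0], "travel": [0, 0, 0], "fingers": 0.3}, {"twist": [0, 0, 0], "travel": [0, 0, 0], "fingers": 0.3}, {"twist": [0, 0, 0], "travel": [0, 0, 0], "fingers": 0.3}, {"twist": [0, 0, 0], "travel": [0, 0, 0], "fingers": 0.3}]' --squeeze 20

```text
clock: 11.65
position: [633.8, -173.2, 59.2]
orientation: [[0.91, 0.0, 0.416], [-0.416, -0.002, 0.91], [0.001, -1.0, -0.001]]
ft_force: [0.5, -0.5, 0.6]
grip_width: 37.3
```

servo_tool --plan '[{"twist": [0, 0, 0], "travel": [0, 0, 0], "fingers": 0.3}, {"twist": [0, 0, 0], "travel": [0, 0, 0.5], "fingers": 0.3}, {"twist": [0, 0, 0], "travel": [0, 0, 1.5], "fingers": 0.3}, {"twist": [0, 0, 0], "travel": [0, 0, 3], "fingers": 0.3}, {"twist": [0, 0, 0], "travel": [0, 0, 3], "fingers": 0.3}, {"twist": [0, 0, 0], "travel": [0, 0, 1], "fingers": 0.3}, {"twist": [0, 0, 0], "travel": [0, 0, 0], "fingers": 0.3}]'

```text
clock: 12.23
position: [631.7, -172.5, 152.0]
orientation: [[0.91, -0.004, 0.416], [-0.416, 0.0, 0.91], [-0.004, -1.0, -0.002]]
ft_force: [0.8, -0.5, -0.7]
grip_width: 37.6
```

```bash
python3 - <<'E'
from h import *
s=snap('scene','scene5.png');t=snap('top','top5.png')
crop(s,(220,225),45,9,'sz5.png')
E
```

```text
(no output)
```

View pics/sz5.png

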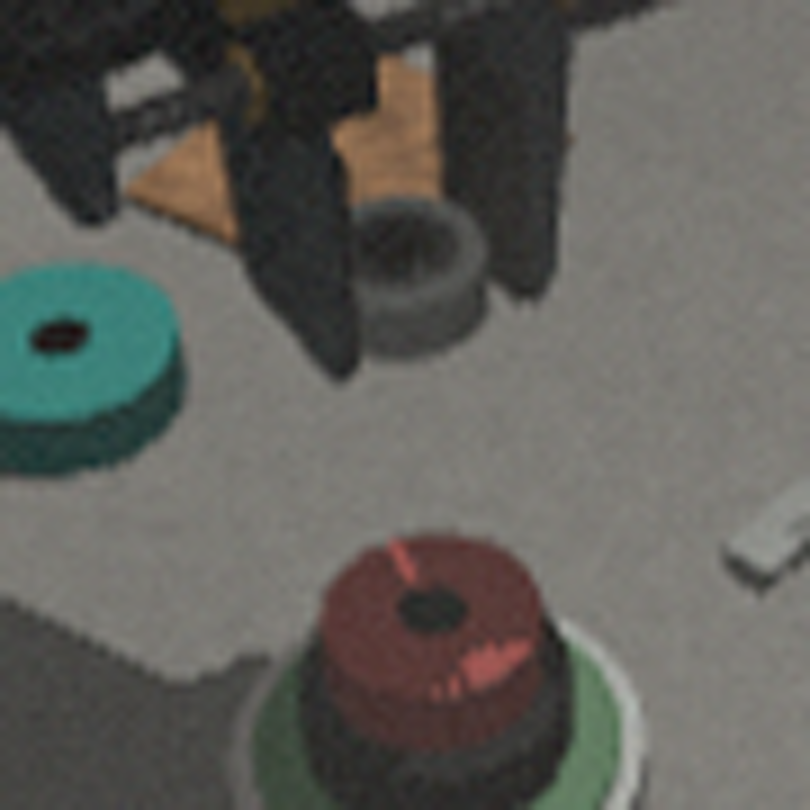

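The flange is held level and the ruby wheel sits bare on the stack. Next, move to the tray.

servo_tool --plan '[{"twist": [0, 0, 0], "travel": [-0.8, 2, 0], "fingers": 0.3}, {"twist": [0, 0, 0], "travel": [-1.5, 3.6, 0], "fingers": 0.3}, {"twist": [0, 0, 0], "travel": [-1.5, 3.6, 0], "fingers": 0.3}, {"twist": [0, 0, 0], "travel": [-1.5, 3.6, 0], "fingers": 0.3}, {"twist": [0, 0, 0], "travel": [-1.5, 3.6, 0], "fingers": 0.3}, {"twist": [0, 0, 0], "travel": [-1.5, 3.6, 0], "fingers": 0.3}, {"twist": [0, 0, 0], "travel": [-1.5, 3.6, 0], "fingers": 0.3}, {"twist": [0, 0, 0], "travel": [-1.5, 3.6, 0], "fingers": 0.3}, {"twist": [0, 0, 0], "travel": [-1.5, 3.6, 0], "fingers": 0.3}, {"twist": [0, 0, 0], "travel": [-1.5, 3.6, 0], "fingers": 0.3}]'

```text
clock: 13.17
position: [474.0, 176.9, 133.2]
orientation: [[0.905, -0.026, 0.425], [-0.425, -0.0, 0.905], [-0.023, -1.0, -0.011]]
ft_force: [1.3, 1.0, -1.8]
grip_width: 37.7
```

servo_tool --plan '[{"twist": [0, -0.026, 0], "travel": [-1.2, 3.6, 0], "fingers": 0.3}, {"twist": [0, 0, 0], "travel": [-0.8, 3.2, 0], "fingers": 0.3}, {"twist": [0, 0, 0], "travel": [-0.5, 1.8, 0], "fingers": 0.3}, {"twist": [0, 0, 0], "travel": [0, 0.6, 0], "fingers": 0.3}, {"twist": [0, 0, 0], "travel": [0, 0, 0], "fingers": 0.3}, {"twist": [0, 0, 0], "travel": [0, 0, 0], "fingers": 0.3}, {"twist": [0, 0, 0], "travel": [0, 0, 0], "fingers": 0.3}]'

```text
clock: 13.75
position: [438.3, 275.8, 124.4]
orientation: [[0.908, -0.013, 0.419], [-0.419, -0.005, 0.908], [-0.009, -1.0, -0.01]]
ft_force: [-0.0, -0.1, -1.0]
grip_width: 37.6
```

servo_tool --plan '[{"twist": [0.005, -0.013, 0], "travel": [0.45, 1.1, -1], "fingers": 0.3}, {"twist": [0, 0, 0], "travel": [0, 0, -2.5], "fingers": 0.3}, {"twist": [0, 0, 0], "travel": [0, 0, -2.5], "fingers": 0.3}, {"twist": [0, 0, 0], "travel": [0, 0, -1.5], "fingers": 0.3}, {"twist": [0, 0, 0], "travel": [0, 0, 0], "fingers": 0.3}, {"twist": [0, 0, 0], "travel": [0, 0, 0], "fingers": 0.3}]'

```text
clock: 14.25
position: [446.9, 279.8, 46.7]
orientation: [[0.904, 0.002, 0.428], [-0.428, -0.0, 0.904], [0.002, -1.0, 0.001]]
ft_force: [0.7, 0.3, -1.7]
grip_width: 37.5
```

servo_tool --plan '[{"twist": [0, 0.002, 0], "travel": [-0.35, 0.7, 0], "fingers": 0.3}, {"twist": [0, 0, 0], "travel": [0, 0, -1], "fingers": 0.3}, {"twist": [0, 0, 0], "travel": [0, 0, -1], "fingers": 0.3}, {"twist": [0, 0, 0], "travel": [0, 0, -0.6], "fingers": 0.3}, {"twist": [0, 0, 0], "travel": [0, 0, 0], "fingers": 0.3}, {"twist": [0, 0, 0], "travel": [0, 0, 0], "fingers": 0.3}]'

```text
clock: 14.75
position: [445.4, 286.8, 21.1]
orientation: [[0.903, 0.004, 0.43], [-0.43, 0.001, 0.903], [0.003, -1.0, 0.003]]
ft_force: [-0.7, -0.7, -2.2]
grip_width: 37.1
```

```bash
python3 - <<'E'
from h import *
s=snap('scene','scene6.png'); crop(s,(260,146),32,12,'sz6.png')
print(robot.state()['position'])
E
```

```text
[445.37770749 286.7342064   21.14263927]
```

View pics/sz6.png

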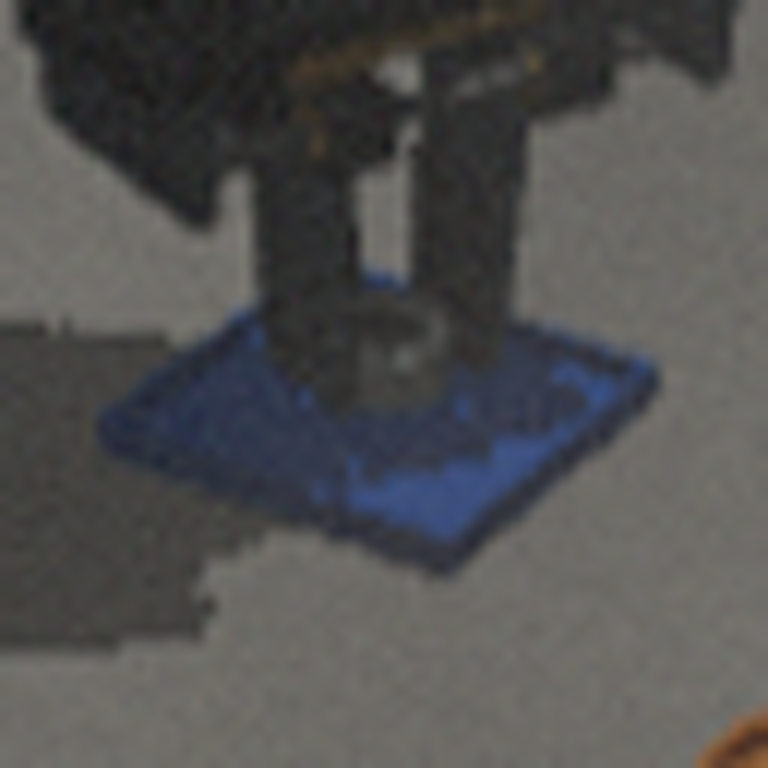

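The view shows the flange over the tray. The tray's rim corners are at about (100,412), (655,365), (440,548) and (368,270) in the crop.

```bash
python3 - <<'E'
from h import *
c=np.array([(100,412),(655,365),(440,548),(368,270)])/12-.45+[228,114]
P=plane('scene',c,12);print(P.round(1),P.mean(0),(P[0]+P[1])/2,(P[2]+P[3])/2)
E
```

```text
[[385.  235.4  12. ]
 [496.9 340.   12. ]
 [495.6 227.4  12. ]
 [403.7 341.9  12. ]] [445.28550232 286.19949987  12.        ] [440.96347859 287.72457133  12.        ] [449.60752605 284.67442841  12.        ]
```

servo_tool --plan '[{"twist": [0, 0.004, 0], "travel": [-0.2, 0, -0.6], "fingers": 0.3}, {"twist": [0, 0, 0], "travel": [0, 0, -0.4], "fingers": 0.3}, {"twist": [0, 0, 0], "travel": [0, 0, -0.2], "fingers": 0.3}, {"twist": [0, 0, 0], "travel": [0, 0, 0], "fingers": 0.3}, {"twist": [0, 0, 0], "travel": [0, 0, 0], "fingers": 0.3}]'

```text
clock: 15.22
position: [443.4, 286.9, 8.4]
orientation: [[0.903, 0.0, 0.429], [-0.429, 0.002, 0.903], [-0.001, -1.0, 0.001]]
ft_force: [0.7, -0.5, -1.4]
grip_width: 37.1
```

servo_tool --plan '[{"twist": [0, 0, 0], "travel": [0, 0, -0.12], "fingers": 0.3}, {"twist": [0, 0, 0], "travel": [0, 0, 0], "fingers": 0.3}, {"twist": [0, 0, 0], "travel": [0, 0, -0.05], "fingers": 0.3}, {"twist": [0, 0, 0], "travel": [0, 0, 0], "fingers": 0.3}]'

```text
clock: 15.55
position: [443.6, 287.0, 7.3]
orientation: [[0.903, 0.001, 0.429], [-0.429, 0.002, 0.903], [-0.0, -1.0, 0.002]]
ft_force: [-0.2, -0.4, -1.2]
grip_width: 37.6
```

servo_tool --plan '[{"twist": [0, 0, 0], "travel": [0, 0, -0.05], "fingers": 0.3}, {"twist": [0, 0, 0], "travel": [0, 0, 0], "fingers": 0.55}, {"twist": [0, 0, 0], "travel": [0, 0, 0], "fingers": 0.55}, {"twist": [0, 0, 0], "travel": [0, 0, 0], "fingers": 0.55}, {"twist": [0, 0, 0], "travel": [0, 0, 0], "fingers": 0.55}, {"twist": [0, 0, 0], "travel": [0, 0, 2], "fingers": 0.55}, {"twist": [0, 0, 0], "travel": [0, 0, 3], "fingers": 1}, {"twist": [0, 0, 0], "travel": [0, 0, 4], "fingers": 1}, {"twist": [0, 0, 0], "travel": [0, 0, 4], "fingers": 1}]'

```text
clock: 16.3
position: [439.2, 284.7, 134.1]
orientation: [[0.903, -0.011, 0.43], [-0.43, -0.004, 0.903], [-0.008, -1.0, -0.008]]
ft_force: [1.4, 0.1, 0.3]
grip_width: 67.0
```

```bash
python3 - <<'E'
from h import *
s=snap('scene','scene7.png');t=snap('top','top7.png')
b=cv2.hconcat([cv2.resize(x[y-24:y+24,c-24:c+24],None,fx=6.25,fy=6.25,interpolation=cv2.INTER_CUBIC) for x,c,y in ((s,260,148),(t,141,260))])
d=cv2.hconcat([cv2.resize(x[y-24:y+24,c-24:c+24],None,fx=6.25,fy=6.25,interpolation=cv2.INTER_CUBIC) for x,c,y in ((s,222,254),(t,326,181))])
cv2.imwrite('pics/m7.png',cv2.vconcat([b,d]))
for n,im,roi in (('top',t,(295,150,355,210)),('scene',s,(195,230,255,270))):
    c=blob(im,(0,110,90),(8,255,255),roi)[:,0,:]; print(len(c),circ(plane(n,c,56)))
E
```

```text
61 (np.float64(634.0400345060712), np.float64(-171.31813372697104), np.float64(24.781161281881047))
58 (np.float64(632.6676997056269), np.float64(-173.97839312465328), np.float64(23.502603363448188))
```

View pics/m7.png

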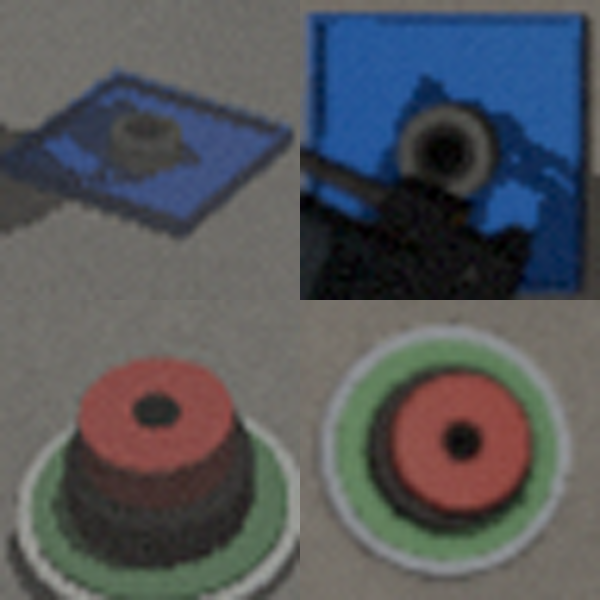

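The flange lies in the middle of the tray. The ruby wheel is at about (633.3,-172.8). Moving back to the stack.

servo_tool --plan '[{"twist": [0.004, -0.011, 0], "travel": [0.8, -2, 1], "fingers": 1}, {"twist": [0, 0, 0], "travel": [1.6, -3.75, 0], "fingers": 1}, {"twist": [0, 0, 0], "travel": [1.6, -3.75, 0], "fingers": 1}, {"twist": [0, 0, 0], "travel": [1.6, -3.75, 0], "fingers": 1}, {"twist": [0, 0, 0], "travel": [1.6, -3.75, 0], "fingers": 1}, {"twist": [0, 0, 0], "travel": [1.6, -3.75, 0], "fingers": 1}, {"twist": [0, 0, 0], "travel": [1.6, -3.75, 0], "fingers": 1}, {"twist": [0, 0, 0], "travel": [1.6, -3.75, 0], "fingers": 1}, {"twist": [0, 0, 0], "travel": [1.6, -3.75, 0], "fingers": 1}, {"twist": [0, 0, 0], "travel": [1.6, -3.75, 0], "fingers": 1}]'

```text
clock: 17.23
position: [594.4, -75.8, 150.4]
orientation: [[0.907, 0.015, 0.42], [-0.42, 0.009, 0.907], [0.01, -1.0, 0.014]]
ft_force: [2.2, 1.0, 0.3]
grip_width: 91.5
```

servo_tool --plan '[{"twist": [-0.009, 0.015, 0], "travel": [1.4, -3.5, 0], "fingers": 1}, {"twist": [0, 0, 0], "travel": [1.2, -3, 0], "fingers": 1}, {"twist": [0, 0, 0], "travel": [0.6, -1.5, 0], "fingers": 1}, {"twist": [0, 0, 0], "travel": [0, 0, 0], "fingers": 1}, {"twist": [0, 0, 0], "travel": [0, 0, 0], "fingers": 1}, {"twist": [0, 0, 0], "travel": [0, 0, 0], "fingers": 1}]'

```text
clock: 17.73
position: [628.6, -169.1, 147.5]
orientation: [[0.904, -0.001, 0.428], [-0.428, -0.002, 0.904], [-0.0, -1.0, -0.002]]
ft_force: [-0.8, -0.2, -0.2]
grip_width: 91.3
```

Aim for (633.3,-173) and z 70, then z 39.

servo_tool --plan '[{"twist": [0.002, 0, 0], "travel": [0.5, -0.4, -1], "fingers": 1}, {"twist": [0, 0, 0], "travel": [0, 0, -2.5], "fingers": 1}, {"twist": [0, 0, 0], "travel": [0, 0, -2.5], "fingers": 1}, {"twist": [0, 0, 0], "travel": [0, 0, -1.2], "fingers": 1}, {"twist": [0, 0, 0], "travel": [0, 0, 0], "fingers": 1}, {"twist": [0, 0, 0], "travel": [0, 0, 0], "fingers": 1}]'

```text
clock: 18.23
position: [633.5, -167.4, 71.1]
orientation: [[0.907, -0.001, 0.422], [-0.422, 0.001, 0.907], [-0.001, -1.0, 0.001]]
ft_force: [0.1, 0.8, 1.3]
grip_width: 91.0
```

servo_tool --plan '[{"twist": [0, 0, 0], "travel": [0, -0.55, 0], "fingers": 1}, {"twist": [0, 0, 0], "travel": [0, 0, -1], "fingers": 1}, {"twist": [0, 0, 0], "travel": [0, 0, -1], "fingers": 1}, {"twist": [0, 0, 0], "travel": [0, 0, -0.8], "fingers": 1}, {"twist": [0, 0, 0], "travel": [0, 0, 0], "fingers": 1}, {"twist": [0, 0, 0], "travel": [0, 0, 0], "fingers": 1}]' --squeeze 20

```text
clock: 18.73
position: [634.9, -172.7, 42.7]
orientation: [[0.907, 0.002, 0.421], [-0.421, 0.0, 0.907], [0.002, -1.0, 0.001]]
ft_force: [0.9, 0.2, 1.1]
grip_width: 90.9
```

servo_tool --plan '[{"twist": [0, 0.002, 0], "travel": [-0.15, 0, -0.3], "fingers": 1}, {"twist": [0, 0, 0], "travel": [0, 0, 0], "fingers": 1}, {"twist": [0, 0, 0], "travel": [0, 0, 0], "fingers": 0.45}, {"twist": [0, 0, 0], "travel": [0, 0, 0], "fingers": 0.45}, {"twist": [0, 0, 0], "travel": [0, 0, 0], "fingers": 0.45}, {"twist": [0, 0, 0], "travel": [0, 0, 0], "fingers": 0.45}, {"twist": [0, 0, 0], "travel": [0, 0, 0], "fingers": 0.45}, {"twist": [0, 0, 0], "travel": [0, 0, 0], "fingers": 0.45}, {"twist": [0, 0, 0], "travel": [0, 0, 0], "fingers": 0.45}, {"twist": [0, 0, 0], "travel": [0, 0, 0], "fingers": 0.45}]'

```text
clock: 19.57
position: [633.9, -172.9, 40.7]
orientation: [[0.907, 0.002, 0.421], [-0.421, -0.0, 0.907], [0.002, -1.0, 0.001]]
ft_force: [0.6, -1.0, -0.6]
grip_width: 51.5
```

servo_tool --plan '[{"twist": [0, 0, 0], "travel": [0, 0, 0], "fingers": 0.45}, {"twist": [0, 0, 0], "travel": [0, 0, 0.5], "fingers": 0.45}, {"twist": [0, 0, 0], "travel": [0, 0, 1.5], "fingers": 0.45}, {"twist": [0, 0, 0], "travel": [0, 0, 3], "fingers": 0.45}, {"twist": [0, 0, 0], "travel": [0, 0, 3], "fingers": 0.45}, {"twist": [0, 0, 0], "travel": [0, 0, 0], "fingers": 0.45}, {"twist": [0, 0, 0], "travel": [0, 0, 0], "fingers": 0.45}]'

```text
clock: 20.15
position: [632.3, -172.4, 123.9]
orientation: [[0.907, -0.001, 0.421], [-0.421, 0.001, 0.907], [-0.002, -1.0, 0.0]]
ft_force: [0.4, -0.6, -1.1]
grip_width: 51.3
```

```bash
python3 - <<'E'
from h import *
s=snap('scene','scene8.png');crop(s,(220,225),45,9,'sz8.png')
E
```

```text
(no output)
```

View pics/sz8.png

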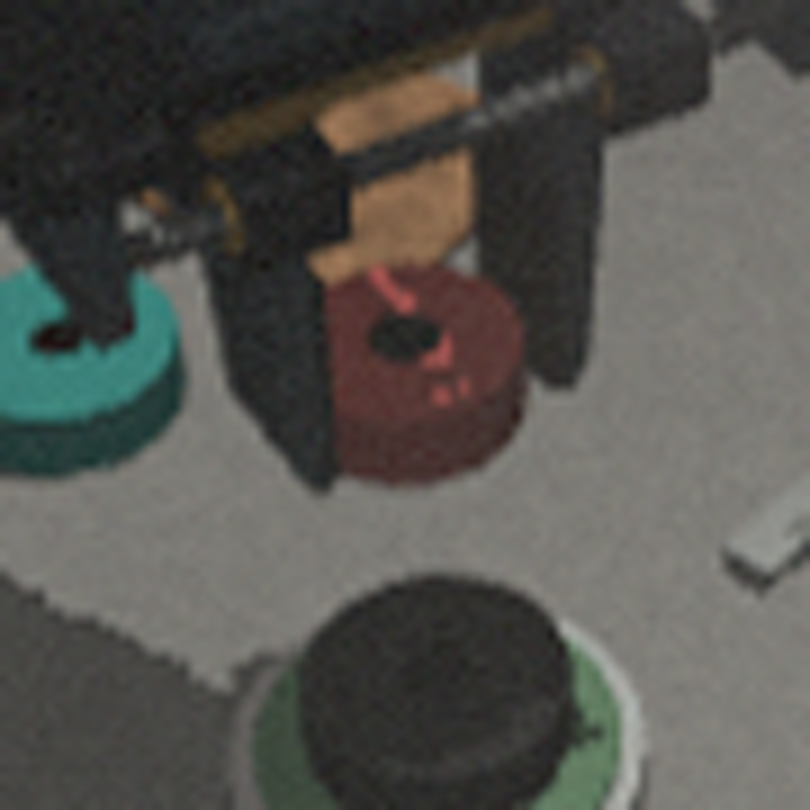

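The ruby wheel is held level and the grey wheel stayed on the stand. Now to the plate.

servo_tool --plan '[{"twist": [0, 0, 0], "travel": [-1.5, -1, 0.5], "fingers": 0.45}, {"twist": [0, 0, 0], "travel": [-3, -2, 0.3], "fingers": 0.45}, {"twist": [0, 0, 0], "travel": [-3, -2, 0.2], "fingers": 0.45}, {"twist": [0, 0, 0], "travel": [-3, -2, 0.2], "fingers": 0.45}, {"twist": [0, 0, 0], "travel": [-3, -2, 0], "fingers": 0.45}, {"twist": [0, 0, 0], "travel": [-2.4, -1.8, 0], "fingers": 0.45}, {"twist": [0, 0, 0], "travel": [-1, -0.8, 0], "fingers": 0.45}, {"twist": [0, 0, 0], "travel": [0, 0, 0], "fingers": 0.45}, {"twist": [0, 0, 0], "travel": [0, 0, 0], "fingers": 0.45}, {"twist": [0, 0, 0], "travel": [0, 0, 0], "fingers": 0.45}]'

```text
clock: 21.03
position: [454.2, -288.7, 129.8]
orientation: [[0.908, -0.007, 0.419], [-0.419, 0.006, 0.908], [-0.009, -1.0, 0.003]]
ft_force: [0.1, 0.6, -1.3]
grip_width: 51.5
```

```bash
python3 - <<'E'
from h import *
print(plane('scene',[(219.55,217.0)],139.2))
print(robot.state()['position'])
E
```

```text
[[ 629.47928765 -173.34561087  139.2       ]]
[ 454.22904965 -288.730558    129.7931061 ]
```

servo_tool --plan '[{"twist": [-0.006, -0.007, 0], "travel": [-0.15, -0.55, -1], "fingers": 0.45}, {"twist": [0, 0, 0], "travel": [0, 0, -2.5], "fingers": 0.45}, {"twist": [0, 0, 0], "travel": [0, 0, -2.5], "fingers": 0.45}, {"twist": [0, 0, 0], "travel": [0, 0, -2], "fingers": 0.45}, {"twist": [0, 0, 0], "travel": [0, 0, 0], "fingers": 0.45}, {"twist": [0, 0, 0], "travel": [0, 0, 0], "fingers": 0.45}]'

```text
clock: 21.53
position: [458.9, -291.2, 46.7]
orientation: [[0.911, 0.004, 0.413], [-0.413, -0.002, 0.911], [0.004, -1.0, 0.0]]
ft_force: [-0.1, 0.2, -0.8]
grip_width: 51.6
```

servo_tool --plan '[{"twist": [0.002, 0.004, 0], "travel": [-0.6, -0.3, 0], "fingers": 0.45}, {"twist": [0, 0, 0], "travel": [0, 0, 0], "fingers": 0.45}, {"twist": [0, 0, 0], "travel": [0, 0, -1], "fingers": 0.45}, {"twist": [0, 0, 0], "travel": [0, 0, -0.8], "fingers": 0.45}, {"twist": [0, 0, 0], "travel": [0, 0, -0.4], "fingers": 0.45}, {"twist": [0, 0, 0], "travel": [0, 0, 0], "fingers": 0.45}, {"twist": [0, 0, 0], "travel": [0, 0, 0], "fingers": 0.45}]'

```text
clock: 22.12
position: [455.2, -295.0, 26.2]
orientation: [[0.911, 0.004, 0.412], [-0.412, -0.003, 0.911], [0.005, -1.0, -0.001]]
ft_force: [0.9, -1.1, -0.8]
grip_width: 51.8
```

```bash
python3 - <<'E'
from h import *
s=snap('scene','scene9.png');crop(s,(121,260),35,11,'sz9.png')
E
```

```text
(no output)
```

View pics/sz9.png

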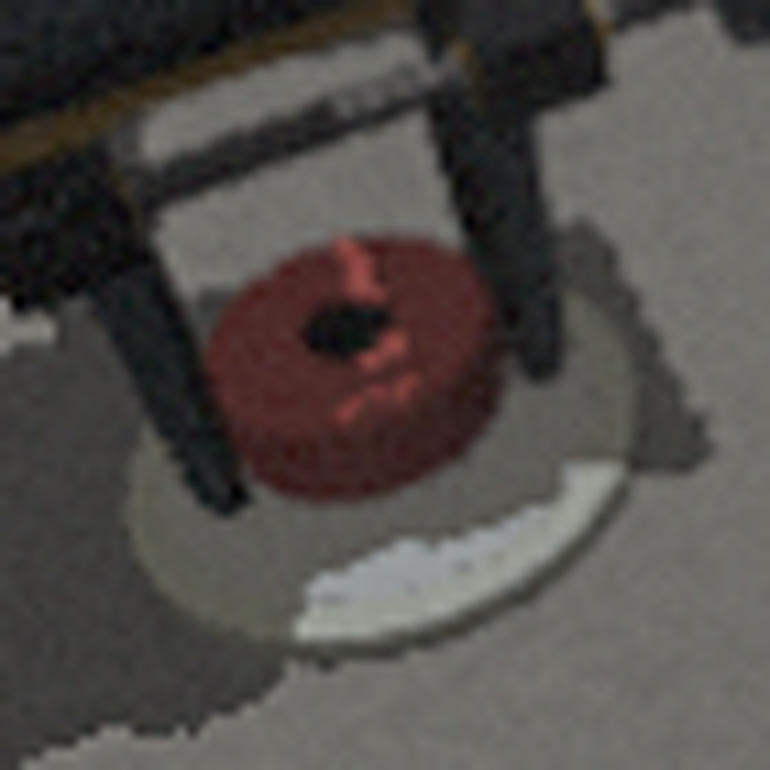

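The ruby wheel hangs level about 13 mm above the plate, with its bore at about (116.9,254.4).

```bash
python3 - <<'E'
from h import *
print(plane('scene',[(116.9,254.4)],41.5))
E
```

```text
[[ 451.6739713  -296.07385136   41.5       ]]
```

servo_tool --plan '[{"twist": [0.003, 0.004, 0], "travel": [-0.12, 0.1, -0.6], "fingers": 0.45}, {"twist": [0, 0, 0], "travel": [0, 0, -0.3], "fingers": 0.45}, {"twist": [0, 0, 0], "travel": [0, 0, -0.15], "fingers": 0.45}, {"twist": [0, 0, 0], "travel": [0, 0, 0], "fingers": 0.45}, {"twist": [0, 0, 0], "travel": [0, 0, 0], "fingers": 0.45}]'

```text
clock: 22.58
position: [454.0, -294.0, 14.9]
orientation: [[0.911, -0.0, 0.412], [-0.412, 0.0, 0.911], [-0.001, -1.0, 0.0]]
ft_force: [0.2, -0.2, -1.1]
grip_width: 51.6
```

servo_tool --plan '[{"twist": [0, 0, 0], "travel": [0, 0, -0.1], "fingers": 0.45}, {"twist": [0, 0, 0], "travel": [0, 0, -0.05], "fingers": 0.45}, {"twist": [0, 0, 0], "travel": [0, 0, 0], "fingers": 0.45}, {"twist": [0, 0, 0], "travel": [0, 0, 0], "fingers": 0.45}]'

```text
clock: 22.92
position: [454.2, -294.1, 13.5]
orientation: [[0.911, -0.0, 0.412], [-0.412, -0.0, 0.911], [-0.0, -1.0, -0.0]]
ft_force: [-0.6, 0.2, -0.9]
grip_width: 51.6
```

servo_tool --plan '[{"twist": [0, 0, 0], "travel": [0, 0, -0.08], "fingers": 0.45}, {"twist": [0, 0, 0], "travel": [0, 0, 0], "fingers": 0.45}, {"twist": [0, 0, 0], "travel": [0, 0, -0.04], "fingers": 0.45}, {"twist": [0, 0, 0], "travel": [0, 0, 0], "fingers": 0.45}]'

```text
clock: 23.25
position: [454.3, -294.3, 12.6]
orientation: [[0.911, 0.0, 0.412], [-0.412, -0.0, 0.911], [0.0, -1.0, -0.0]]
ft_force: [0.8, 0.3, -1.8]
grip_width: 51.8
```

servo_tool --plan '[{"twist": [0, 0, 0], "travel": [0, 0, -0.05], "fingers": 0.45}, {"twist": [0, 0, 0], "travel": [0, 0, 0], "fingers": 0.45}, {"twist": [0, 0, 0], "travel": [0, 0, 0], "fingers": 0.45}]'

```text
clock: 23.5
position: [454.4, -294.3, 12.7]
orientation: [[0.911, 0.001, 0.412], [-0.412, -0.001, 0.911], [0.001, -1.0, -0.0]]
ft_force: [0.5, -0.1, -0.8]
grip_width: 51.2
```

It has stopped descending at the expected contact height. Release and back off.

servo_tool --plan '[{"twist": [0, 0, 0], "travel": [0, 0, 0], "fingers": 0.7}, {"twist": [0, 0, 0], "travel": [0, 0, 0], "fingers": 0.7}, {"twist": [0, 0, 0], "travel": [0, 0, 0], "fingers": 0.8}, {"twist": [0, 0, 0], "travel": [0, 0, 0], "fingers": 1}, {"twist": [0, 0, 0], "travel": [0, 0, 0], "fingers": 1}, {"twist": [0, 0, 0], "travel": [0, 0, 2], "fingers": 1}, {"twist": [0, 0, 0], "travel": [0, 0, 3], "fingers": 1}, {"twist": [0, 0, 0], "travel": [0, 0, 3.5], "fingers": 1}]'

```text
clock: 24.17
position: [451.0, -291.7, 93.8]
orientation: [[0.911, -0.008, 0.412], [-0.412, 0.007, 0.911], [-0.01, -1.0, 0.003]]
ft_force: [0.9, -0.9, -0.0]
grip_width: 91.1
```

```bash
python3 - <<'E'
from h import *
s=snap('scene','scene10.png');t=snap('top','top10.png')
b=cv2.hconcat([cv2.resize(x[y-24:y+24,c-24:c+24],None,fx=6.25,fy=6.25,interpolation=cv2.INTER_CUBIC) for x,c,y in ((s,121,264),(t,376,254))])
d=cv2.hconcat([cv2.resize(x[y-24:y+24,c-24:c+24],None,fx=6.25,fy=6.25,interpolation=cv2.INTER_CUBIC) for x,c,y in ((s,222,254),(t,326,181))])
cv2.imwrite('pics/m10.png',cv2.vconcat([b,d]))
E
```

```text
(no output)
```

View pics/m10.png

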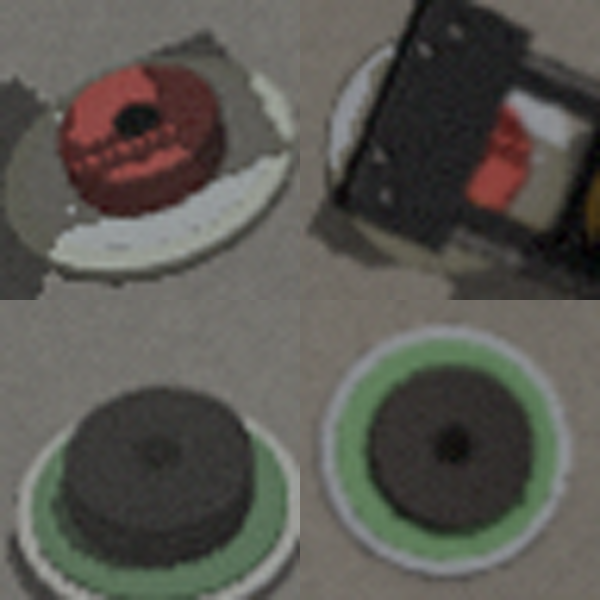

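The ruby wheel sits on the plate. The grey wheel's bore is at about (325.9,179.5) in the top view and (222.9,253.9) in the scene view.

```bash
python3 - <<'E'
from h import *
print(plane('top',[(325.9,179.5)],36),plane('scene',[(222.9,253.9)],36),robot.state()['position'])
E
```

```text
[[ 634.89780243 -171.10929576   36.        ]] [[ 631.69590775 -172.64043553   36.        ]] [ 453.88051721 -293.8942772    98.27678557]
```

servo_tool --plan '[{"twist": [-0.007, -0.008, 0], "travel": [1.5, 1, 1.5], "fingers": 1}, {"twist": [0, 0, 0], "travel": [3, 2, 0.3], "fingers": 1}, {"twist": [0, 0, 0], "travel": [3, 2, 0], "fingers": 1}, {"twist": [0, 0, 0], "travel": [3, 2, 0], "fingers": 1}, {"twist": [0, 0, 0], "travel": [3, 2, 0], "fingers": 1}, {"twist": [0, 0, 0], "travel": [2.4, 1.6, 0], "fingers": 1}, {"twist": [0, 0, 0], "travel": [1, 0.6, 0], "fingers": 1}, {"twist": [0, 0, 0], "travel": [0, 0, 0], "fingers": 1}, {"twist": [0, 0, 0], "travel": [0, 0, 0], "fingers": 1}, {"twist": [0, 0, 0], "travel": [0, 0, 0], "fingers": 1}]'

```text
clock: 25.1
position: [628.1, -176.5, 116.7]
orientation: [[0.91, 0.008, 0.414], [-0.414, -0.008, 0.91], [0.011, -1.0, -0.004]]
ft_force: [0.4, -0.2, -0.2]
grip_width: 91.5
```

servo_tool --plan '[{"twist": [0.008, 0.008, 0], "travel": [0.55, 0.45, -0.5], "fingers": 1}, {"twist": [0, 0, 0], "travel": [0, 0, -2], "fingers": 1}, {"twist": [0, 0, 0], "travel": [0, 0, -2], "fingers": 1}, {"twist": [0, 0, 0], "travel": [0, 0, -1], "fingers": 1}, {"twist": [0, 0, 0], "travel": [0, 0, 0], "fingers": 1}, {"twist": [0, 0, 0], "travel": [0, 0, 0], "fingers": 1}]'

```text
clock: 25.6
position: [630.5, -175.7, 59.5]
orientation: [[0.908, -0.003, 0.42], [-0.42, 0.002, 0.908], [-0.003, -1.0, 0.001]]
ft_force: [0.0, 0.3, -0.4]
grip_width: 91.3
```

servo_tool --plan '[{"twist": [-0.002, -0.003, 0], "travel": [0.3, 0.35, 0], "fingers": 1}, {"twist": [0, 0, 0], "travel": [0, 0, 0], "fingers": 1}, {"twist": [0, 0, 0], "travel": [0, 0, -1.3], "fingers": 1}, {"twist": [0, 0, 0], "travel": [0, 0, -1.3], "fingers": 1}, {"twist": [0, 0, 0], "travel": [0, 0, -0.8], "fingers": 1}, {"twist": [0, 0, 0], "travel": [0, 0, 0], "fingers": 1}, {"twist": [0, 0, 0], "travel": [0, 0, 0], "fingers": 1}]'

```text
clock: 26.18
position: [634.8, -172.7, 25.1]
orientation: [[0.907, 0.004, 0.421], [-0.421, -0.001, 0.907], [0.004, -1.0, 0.001]]
ft_force: [0.4, -0.4, 0.8]
grip_width: 91.1
```

servo_tool --plan '[{"twist": [0, 0.004, 0], "travel": [-0.1, 0.05, -0.4], "fingers": 1}, {"twist": [0, 0, 0], "travel": [0, 0, -0.15], "fingers": 1}, {"twist": [0, 0, 0], "travel": [0, 0, 0], "fingers": 1}, {"twist": [0, 0, 0], "travel": [0, 0, 0], "fingers": 1}]' --squeeze 25

```text
clock: 26.52
position: [633.7, -172.1, 19.0]
orientation: [[0.907, -0.001, 0.421], [-0.421, -0.001, 0.907], [-0.0, -1.0, -0.001]]
ft_force: [0.6, -0.4, -0.2]
grip_width: 91.2
```

servo_tool --plan '[{"twist": [0, 0, 0], "travel": [0, 0, -0.05], "fingers": 0.6}, {"twist": [0, 0, 0], "travel": [0, 0, 0], "fingers": 0.6}, {"twist": [0, 0, 0], "travel": [0, 0, 0], "fingers": 0.6}, {"twist": [0, 0, 0], "travel": [0, 0, 0], "fingers": 0.6}, {"twist": [0, 0, 0], "travel": [0, 0, 0], "fingers": 0.6}, {"twist": [0, 0, 0], "travel": [0, 0, 0], "fingers": 0.6}, {"twist": [0, 0, 0], "travel": [0, 0, 0], "fingers": 0.6}, {"twist": [0, 0, 0], "travel": [0, 0, 0], "fingers": 0.6}]'

```text
clock: 27.18
position: [634.1, -172.3, 19.3]
orientation: [[0.907, 0.0, 0.421], [-0.421, -0.001, 0.907], [0.001, -1.0, -0.001]]
ft_force: [0.3, -0.1, -0.3]
grip_width: 63.5
```

servo_tool --plan '[{"twist": [0, 0, 0], "travel": [0, 0, 0], "fingers": 0.6}, {"twist": [0, 0, 0], "travel": [0, 0, 0.5], "fingers": 0.6}, {"twist": [0, 0, 0], "travel": [0, 0, 1.5], "fingers": 0.6}, {"twist": [0, 0, 0], "travel": [0, 0, 3], "fingers": 0.6}, {"twist": [0, 0, 0], "travel": [0, 0, 3], "fingers": 0.6}, {"twist": [0, 0, 0], "travel": [0, 0, 0], "fingers": 0.6}, {"twist": [0, 0, 0], "travel": [0, 0, 0], "fingers": 0.6}]'

```text
clock: 27.77
position: [632.4, -171.7, 102.4]
orientation: [[0.907, -0.003, 0.421], [-0.421, -0.0, 0.907], [-0.003, -1.0, -0.002]]
ft_force: [-1.4, -0.2, -1.9]
grip_width: 63.2
```

```bash
python3 - <<'E'
from h import *
s=snap('scene','scene11.png');crop(s,(220,235),45,9,'sz11.png')
E
```

```text
(no output)
```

View pics/sz11.png

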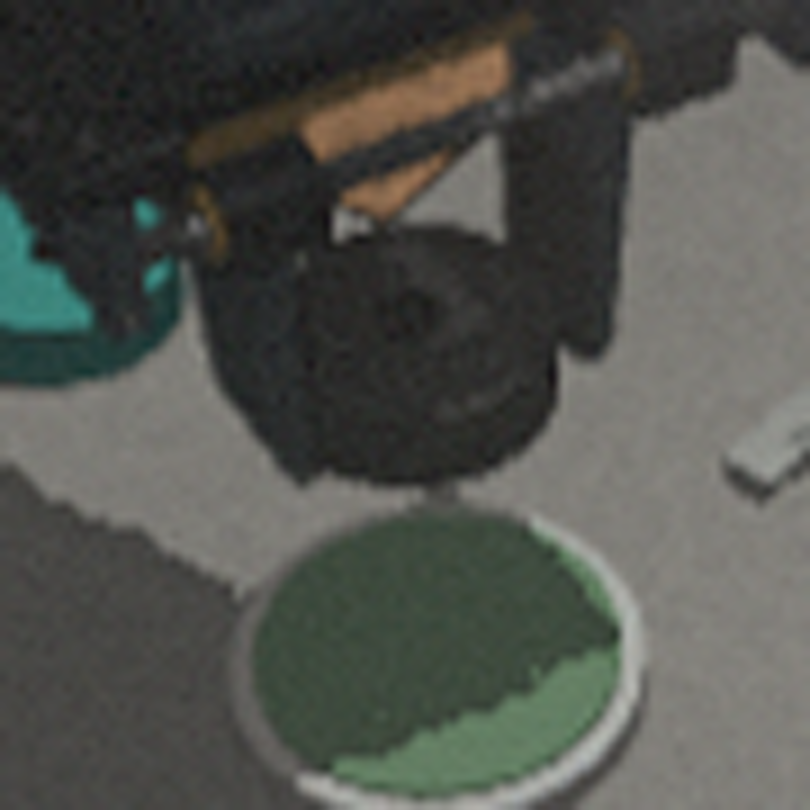

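The grey wheel is held level and the stand is empty. Now to the cork mat.

servo_tool --plan '[{"twist": [0, 0, 0], "travel": [-1.3, 1.4, 0.5], "fingers": 0.6}, {"twist": [0, 0, 0], "travel": [-2.6, 2.9, 0.3], "fingers": 0.6}, {"twist": [0, 0, 0], "travel": [-2.6, 2.9, 0.2], "fingers": 0.6}, {"twist": [0, 0, 0], "travel": [-2.6, 2.9, 0.2], "fingers": 0.6}, {"twist": [0, 0, 0], "travel": [-2.6, 2.9, 0], "fingers": 0.6}, {"twist": [0, 0, 0], "travel": [-2.0, 2.2, 0], "fingers": 0.6}, {"twist": [0, 0, 0], "travel": [-1, 1.2, 0], "fingers": 0.6}, {"twist": [0, 0, 0], "travel": [0, 0, 0], "fingers": 0.6}, {"twist": [0, 0, 0], "travel": [0, 0, 0], "fingers": 0.6}, {"twist": [0, 0, 0], "travel": [0, 0, 0], "fingers": 0.6}]'

```text
clock: 28.65
position: [474.2, -2.8, 108.7]
orientation: [[0.906, -0.011, 0.422], [-0.422, 0.0, 0.906], [-0.01, -1.0, -0.004]]
ft_force: [0.3, -0.1, -2.6]
grip_width: 63.4
```

servo_tool --plan '[{"twist": [0, -0.011, 0], "travel": [0.3, 0.2, -0.5], "fingers": 0.6}, {"twist": [0, 0, 0], "travel": [0, 0, -2], "fingers": 0.6}, {"twist": [0, 0, 0], "travel": [0, 0, -2], "fingers": 0.6}, {"twist": [0, 0, 0], "travel": [0, 0, -1.5], "fingers": 0.6}, {"twist": [0, 0, 0], "travel": [0, 0, 0], "fingers": 0.6}, {"twist": [0, 0, 0], "travel": [0, 0, 0], "fingers": 0.6}]'

```text
clock: 29.15
position: [483.2, -5.0, 45.8]
orientation: [[0.905, 0.006, 0.426], [-0.426, -0.001, 0.905], [0.006, -1.0, 0.001]]
ft_force: [0.3, 1.1, -1.4]
grip_width: 63.6
```

Target (477.3,-0.5), with contact at z = 11.3.

servo_tool --plan '[{"twist": [0, 0.006, 0], "travel": [-0.6, 0.45, 0], "fingers": 0.6}, {"twist": [0, 0, 0], "travel": [0, 0, 0], "fingers": 0.6}, {"twist": [0, 0, 0], "travel": [0, 0, -1], "fingers": 0.6}, {"twist": [0, 0, 0], "travel": [0, 0, -0.7], "fingers": 0.6}, {"twist": [0, 0, 0], "travel": [0, 0, -0.3], "fingers": 0.6}, {"twist": [0, 0, 0], "travel": [0, 0, 0], "fingers": 0.6}, {"twist": [0, 0, 0], "travel": [0, 0, 0], "fingers": 0.6}]'

```text
clock: 29.73
position: [479.1, -1.1, 26.2]
orientation: [[0.904, 0.003, 0.427], [-0.427, -0.002, 0.904], [0.004, -1.0, -0.0]]
ft_force: [0.2, 0.5, -1.8]
grip_width: 63.5
```

```bash
python3 - <<'E'
from h import *
s=snap('scene','scene12.png');crop(s,(214,192),35,11,'sz12.png')
# true-scene cork outline projected from two candidate centres
for c in ((477,0),(476,-2.4)): print(proj('scene',[[c[0],c[1],6]]))
print(robot.state()['position'])
E
```

```text
[[214.45084062 197.36268064]]
[[213.60139953 197.70563428]]
[479.09051826  -1.11641047  26.26180841]
```

View pics/sz12.png

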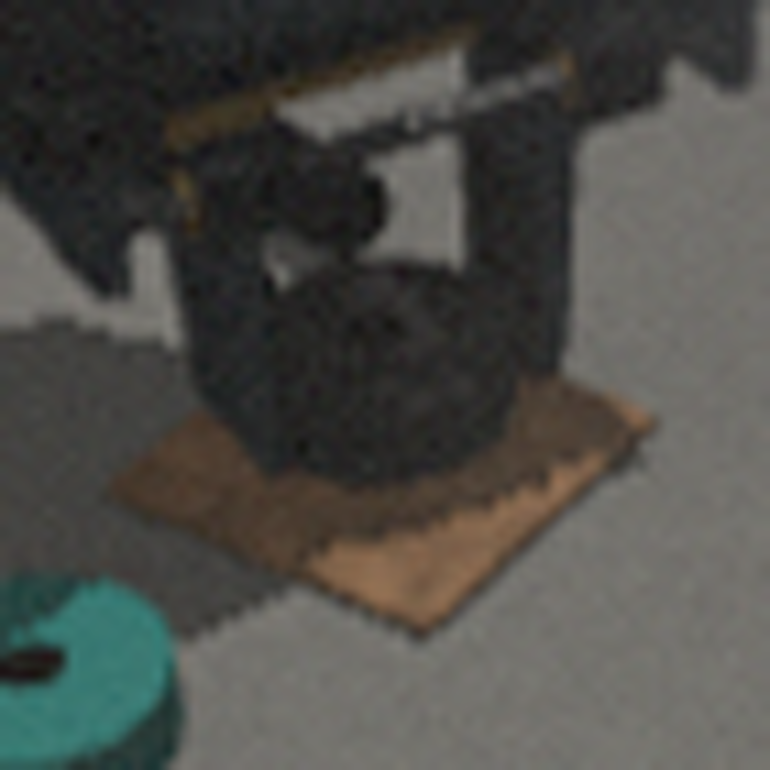

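The wheel is over the mat, with its bore at about (214.3,185.5).

```bash
python3 - <<'E'
from h import *
print(plane('scene',[(214.3,185.5)],42.9))
E
```

```text
[[476.43903125   3.4648217   42.9       ]]
```

```bash
python3 - <<'E'
from h import *
print(plane('scene',[(220.1,223.4)],119.1))
s=cv2.imread('pics/scene12.png').astype(float)*2.5
crop(np.clip(s,0,255).astype(np.uint8),(214,188),22,17,'sz12b.png')
E
```

```text
[[ 627.4042342  -170.29578301  119.1       ]]
```

View pics/sz12b.png

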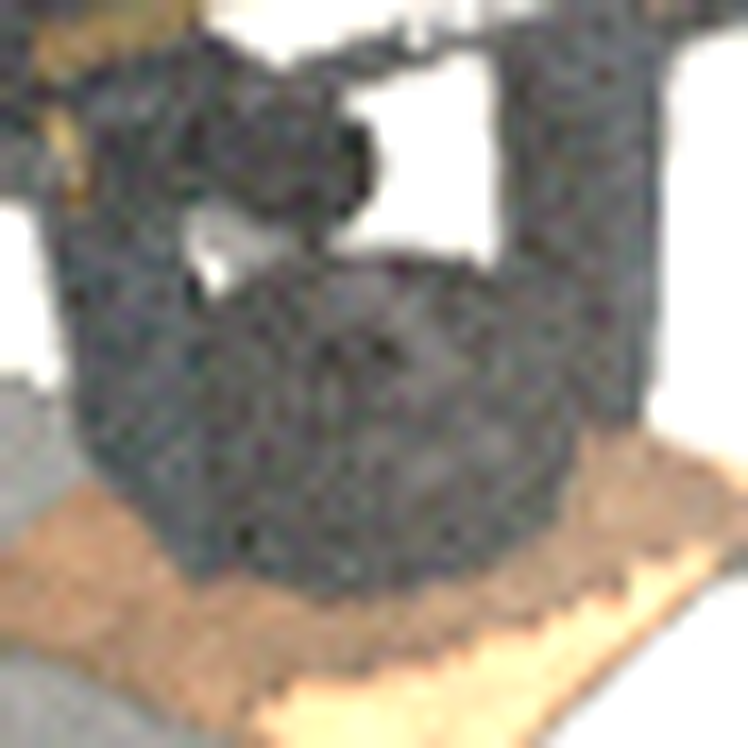

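The bore reading is noisy in this view, and the position is consistent within about 2 mm. I'll lower here and check from the top view afterwards.

servo_tool --plan '[{"twist": [0.002, 0.003, 0], "travel": [0, -0.05, -0.6], "fingers": 0.6}, {"twist": [0, 0, 0], "travel": [0, 0, -0.4], "fingers": 0.6}, {"twist": [0, 0, 0], "travel": [0, 0, -0.15], "fingers": 0.6}, {"twist": [0, 0, 0], "travel": [0, 0, 0], "fingers": 0.6}, {"twist": [0, 0, 0], "travel": [0, 0, 0], "fingers": 0.6}]'

```text
clock: 30.2
position: [479.4, -1.7, 13.7]
orientation: [[0.904, 0.0, 0.427], [-0.427, 0.0, 0.904], [0.0, -1.0, 0.001]]
ft_force: [0.7, -0.3, -1.2]
grip_width: 63.3
```

servo_tool --plan '[{"twist": [0, 0, 0], "travel": [-0.05, 0, -0.1], "fingers": 0.6}, {"twist": [0, 0, 0], "travel": [0, 0, -0.05], "fingers": 0.6}, {"twist": [0, 0, 0], "travel": [0, 0, 0], "fingers": 0.6}, {"twist": [0, 0, 0], "travel": [0, 0, -0.05], "fingers": 0.6}, {"twist": [0, 0, 0], "travel": [0, 0, 0], "fingers": 0.6}]'

```text
clock: 30.62
position: [479.0, -1.8, 11.8]
orientation: [[0.904, 0.001, 0.427], [-0.427, 0.0, 0.904], [0.001, -1.0, 0.001]]
ft_force: [-0.6, 0.6, -2.0]
grip_width: 63.5
```

servo_tool --plan '[{"twist": [0, 0, 0], "travel": [0, 0, -0.05], "fingers": 0.6}, {"twist": [0, 0, 0], "travel": [0, 0, 0], "fingers": 0.6}, {"twist": [0, 0, 0], "travel": [0, 0, -0.05], "fingers": 0.6}, {"twist": [0, 0, 0], "travel": [0, 0, 0], "fingers": 0.6}]'

```text
clock: 30.95
position: [479.1, -1.8, 11.3]
orientation: [[0.904, 0.001, 0.427], [-0.427, 0.0, 0.904], [0.001, -1.0, 0.001]]
ft_force: [-0.2, -0.1, -1.6]
grip_width: 63.3
```

servo_tool --plan '[{"twist": [0, 0, 0], "travel": [0, 0, -0.05], "fingers": 0.6}, {"twist": [0, 0, 0], "travel": [0, 0, 0], "fingers": 0.6}, {"twist": [0, 0, 0], "travel": [0, 0, 0], "fingers": 0.6}]'

```text
clock: 31.2
position: [479.2, -1.7, 11.4]
orientation: [[0.905, 0.002, 0.426], [-0.426, 0.0, 0.905], [0.002, -1.0, 0.001]]
ft_force: [-0.1, 0.2, -2.3]
grip_width: 63.2
```

servo_tool --plan '[{"twist": [0, 0, 0], "travel": [0, 0, 0], "fingers": 0.8}, {"twist": [0, 0, 0], "travel": [0, 0, 0], "fingers": 0.9}, {"twist": [0, 0, 0], "travel": [0, 0, 0], "fingers": 1}, {"twist": [0, 0, 0], "travel": [0, 0, 0], "fingers": 1}, {"twist": [0, 0, 0], "travel": [0, 0, 2], "fingers": 1}, {"twist": [0, 0, 0], "travel": [0, 0, 3], "fingers": 1}, {"twist": [0, 0, 0], "travel": [0, 0, 4], "fingers": 1}, {"twist": [0, 0, 0], "travel": [0, 1, 4], "fingers": 1}, {"twist": [0, 0, 0], "travel": [-1, 3, 2], "fingers": 1}, {"twist": [0, 0, 0], "travel": [-1, 3.8, 1], "fingers": 1}]'

```text
clock: 32.03
position: [458.1, 73.9, 175.4]
orientation: [[0.902, -0.003, 0.432], [-0.432, 0.001, 0.902], [-0.003, -1.0, -0.001]]
ft_force: [1.6, 0.9, -0.5]
grip_width: 91.2
```

servo_tool --plan '[{"twist": [0, 0, 0], "travel": [-1, 3.8, 0.5], "fingers": 1}, {"twist": [0, 0, 0], "travel": [-1, 3.8, 0.5], "fingers": 1}, {"twist": [0, 0, 0], "travel": [-1, 3.8, 0.5], "fingers": 1}, {"twist": [0, 0, 0], "travel": [-1, 3.8, 0.5], "fingers": 1}, {"twist": [0, 0, 0], "travel": [-1, 3.8, 0.5], "fingers": 1}, {"twist": [0, 0, 0], "travel": [-1, 3.8, 0], "fingers": 1}, {"twist": [0, 0, 0], "travel": [-1, 3.8, 0], "fingers": 1}, {"twist": [0, 0, 0], "travel": [-1, 3.8, 0], "fingers": 1}, {"twist": [0, 0, 0], "travel": [-0.5, 3, 0], "fingers": 1}, {"twist": [0, 0, 0], "travel": [0, 0, 0], "fingers": 1}]'

```text
clock: 32.87
position: [365.2, 428.5, 207.2]
orientation: [[0.902, 0.008, 0.432], [-0.432, 0.006, 0.902], [0.004, -1.0, 0.009]]
ft_force: [-0.3, -0.9, 0.1]
grip_width: 91.2
```

servo_tool --plan '[{"twist": [0, 0, 0], "travel": [-1, 3.8, 0.3], "fingers": 1}, {"twist": [0, 0, 0], "travel": [-1, 3.8, 0.3], "fingers": 1}, {"twist": [0, 0, 0], "travel": [-1, 3.8, 0], "fingers": 1}, {"twist": [0, 0, 0], "travel": [0, 2, 0], "fingers": 1}, {"twist": [0, 0, 0], "travel": [0, 0, 0], "fingers": 1}]'

```text
clock: 33.28
position: [332.1, 565.6, 212.1]
orientation: [[0.902, 0.006, 0.431], [-0.431, 0.004, 0.902], [0.004, -1.0, 0.006]]
ft_force: [-0.8, -0.3, 0.5]
grip_width: 91.4
```

```bash
python3 - <<'E'
from h import *
np.set_printoptions(precision=1,suppress=True)
s=snap('scene','scene13.png');t=snap('top','top13.png')
b=[cv2.resize(t[y-24:y+24,c-24:c+24],None,fx=6.25,fy=6.25,interpolation=cv2.INTER_CUBIC) for c,y in ((180,179),(141,260),(376,254),(256,246))]
cv2.imwrite('pics/m13.png',cv2.vconcat([cv2.hconcat(b[:2]),cv2.hconcat(b[2:])]))
def f(nm,n,im,lo,hi,roi,z):
    c=blob(im,lo,hi,roi)[:,0,:]; print(nm,n,np.array(circ(plane(n,c,z))))
f('ruby','top',t,(0,90,60),(9,255,255),(345,225,405,285),28); f('ruby','scene',s,(0,110,85),(9,255,255),(90,235,150,290),28)
f('plate','top',t,(0,0,125),(180,25,255),(345,225,405,285),8)
f('cork','top',t,(5,80,50),(25,255,255),(230,220,285,275),6)
f('coarse','top',t,(0,0,0),(180,255,75),(240,230,272,262),28)
f('dish','top',t,(15,100,60),(35,255,255),(150,150,215,210),12)
E
```

```text
ruby top [ 454.5 -292.6   24.5]
ruby scene [ 453.1 -296.8   23.7]
plate top [ 453.3 -293.6   45.5]
cork top [477.3   0.8  53.6]
coarse top [478.7  -3.4  31. ]
dish top [645.5 188.2  49.2]
```

View pics/m13.png

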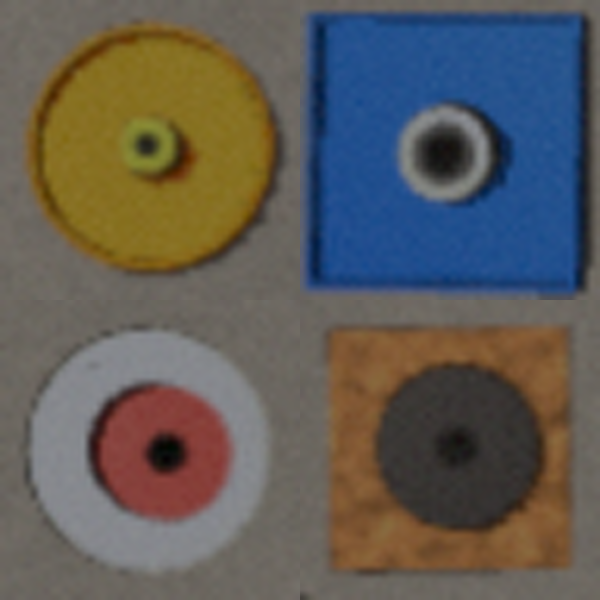

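View pics/scene13.png

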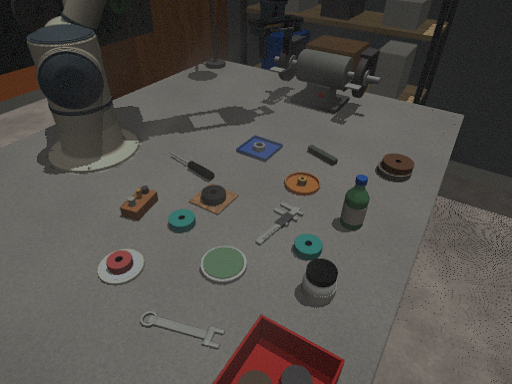

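View pics/top13.png

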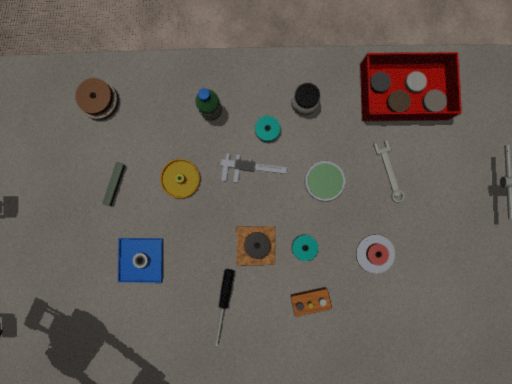

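All four parts lie flat in their places. The caliper at about (255,167) and the turquoise rings look unmoved, and the stand is empty. The grey wheel may be 3–4 mm off in y, so I'll measure it more closely.

```bash
python3 - <<'E'
from h import *
np.set_printoptions(precision=1,suppress=True)
s=cv2.imread('pics/scene13.png');t=cv2.imread('pics/top13.png')
def cork(n,im,roi,lo):
    r=cv2.minAreaRect(plane(n,blob(im,lo,(25,255,255),roi)[:,0,:],6)[:,:2].astype(np.float32)); print('cork',n,np.array(r[0]),np.array(r[1]))
cork('top',t,(230,220,285,275),(5,80,50)); cork('scene',s,(185,180,245,215),(5,60,50))
print('coarse bore top',plane('top',[(256.7,245.0)],28))
g=np.clip(s.astype(float)*1.8,0,255).astype(np.uint8); crop(g,(214,196),24,25//2+1,'c13.png')
a=cv2.imread('pics/top0.png').astype(int);d=np.abs(a-t).max(2).astype(np.uint8)
print('caliper diff',np.sort(d[145:190,212:295].ravel())[-5:])
E
```

```text
cork top [477.4   0.9] [96.4 94.9]
cork scene [475.9  -2.3] [97.2 96.7]
coarse bore top [[479.1  -2.3  28. ]]
caliper diff [ 9  9  9 10 10]
```

View pics/c13.png

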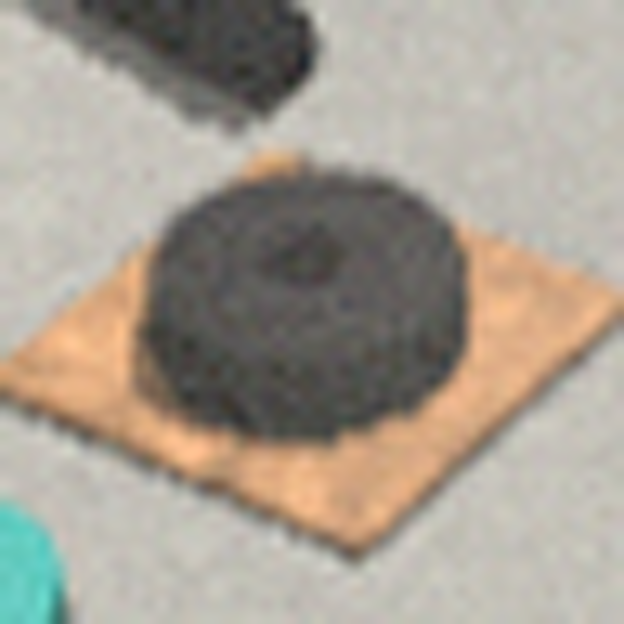

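The wheel's bore is at about (212.9,191.4) in the scene view, and the wheel looks well inside the mat.

```bash
python3 - <<'E'
from h import *
print(plane('scene',[(212.85,191.4)],28))
E
```

```text
[[476.09795794  -3.70342271  28.        ]]
```

The offset from the mat's centre is about 2.5 mm, averaged over both cameras, with 13 mm or more of margin all round. That doesn't justify gripping a brittle wheel again, so I'm handing in.

```bash
python3 - <<'E'
from cell import robot
print(robot.close_job(), robot.state()['clock'])
E
```

```text
the job is handed in; nothing more can be done
the job is handed in; nothing more can be done
```

I took the stack apart from the top down and handed the job in at about 33 s. The nut is in the orange dish, the flange in the blue tray, the ruby wheel on the white plate and the grey wheel on the cork mat. Each part was lowered until it stopped, or was within a fraction of a millimetre of contact height, before the fingers opened.

- **Position checks:** The last pictures show all four parts flat and upright with the stand empty. The nut and flange sit near the centres of their places. The ruby wheel is about 1.5 mm off the plate's centre in the top view.
- **Caliper:** It is unmoved. Its area of the top picture is the same as at the start.
- **Disagreement between cameras:** The two cameras differed by 2–4 mm. For the grey wheel, the top view put it about 3.6 mm off centre and the scene view about 1.4 mm, roughly 2.5 mm on average. For the ruby wheel, the top view gave 1.5 mm and the scene view about 3 mm. I left both wheels where they were, as gripping a brittle wheel again was not worth the gain.
- **Not confirmed:** Touchdown did not show clearly in the wrist force, so I judged it from the height at which the tool stopped going down. Every force reading I saw stayed under 3 N.

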